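# Hang a roller carrier on the press's gravity feed rail and latch it home

## Task

Hang the roller carrier astride the upper end of the sloped feed rail, its nose pointing downhill, and before letting go press it gently onto the rail with about 10 N in all, until both rollers bear and the rubber mounts give a little. Let go, and let it roll down to the roller catch by itself; then push it gently on (5 N or so is enough; never load the rail and its stop with more than 30 N) past the catch until it sits fully home against the stop block, and leave it there. Leave the jar, the steel ring and the brass bar on the bench where they are.

Things in the scene. Friction and masses are not known exactly. Their poses are not given: they have to be found in the camera images.
- carrier: Loose roller carrier, 0.31-0.48 kg: dark steel inverted channel 100 mm long, 24 wide outside, 16 inside, lips flared; upright on the bench. Origin: mid-length at its underside; x to its nose, y left, z up. Bridge top z 56 mm. Two white rollers, radius 11, axles x -34 and 39, z 39: hung, the rail's top is at z 28. Wire J-hook on its -y side to y -45. Damped: once released it rolls at about 0.1 m/s.
- tab (a point): Centre of the carrier's grip tab (carrier frame 0, 0, 78 mm), axes as the carrier's: an aluminium plate on the bridge, 40 mm long in x, 12 mm thick in y, from z 56 to 100 mm. Pinch it across y.
- rear (a point): Centre of the carrier's flat rear plate (carrier frame -50, 0, 46 mm), 16 mm wide, z 37 to 56 mm, facing -x: push here, along the rail. Pushing high on the tab without holding it tips the carrier.
- nose (a point): Tip of the carrier's front nose bar (carrier frame 78, 0, 48 mm): bar 10 mm wide, z 44 to 52 mm, with a cross ridge of radius 5 mm on it at carrier x 66, z 52 mm.
- feeder: Fixed feeder; origin under the centre of its green base plate (500 x 85 x 12 mm); x level along the rail to its low end, y left, z up. Rail: steel bar 12 mm wide, 25 deep, falling to +x at 0.25 rad. Its top is at z = 150 mm - 0.2553 x, plus a height setting within 20 mm up or down THAT IS NOT MEASURED: find it by touch. Rubber mounts let the rail sink 1 mm per 5 N. Upper end plate at x -251, 14 mm above the rail.
- load (a point): Where the carrier's origin should be when hung on the upper end, at the middle height setting (feeder frame -152, 0, 160 mm; feeder's axes; true height up to 20 mm higher or lower). Along feeder x, within 30 mm either way will do.
- home (a point): Where the carrier's origin is when fully home, nose tip on the stop block's rubber pad (4 N/mm), at the middle height setting (feeder frame 97, 0, 96 mm; feeder's axes). Rolling down, the carrier halts at the catch 16 mm short of this in feeder x; the catch snaps over 7 mm short and then draws it home.
- catch (a joint): Spring catch above the low end of the rail: a short steel arm pivoted behind the stop block, with a black roller of radius 6 mm on its uphill end. Angle in rad, 0 = down at rest, growing as the ridge lifts the roller (0.11 at the crest, about 0.02 when the carrier is home and held). Passing it takes a push of about 3 to 5 N along the rail, more than the carrier's own weight gives.
- jar: Closed amber jar 60 mm across, 75 mm high, on the left; leave alone.
- collar: Steel ring 44 mm across, 18 mm high, on the right; leave alone.
- rod: Short brass bar 24 mm thick, 110 mm long, on the right; leave alone.

How it is judged:
On the way, in this order (a step that is already met when the one before it is completed fails the run):
1. the held carrier is pressed onto the upper end of the rail, in line with it, rail force 6.5 to 20 N, for 0.2 s (y of carrier in the frame of feeder between -0.005 and 0.005 m and angle between carrier's own z axis and vertical between 0.19 and 0.31 rad and angle between the y axis of carrier and the y axis of feeder, either way round below 0.12 rad and x of carrier in the frame of feeder between -0.19 and -0.12 m and contact force between carrier and feeder between 6.5 and 20 N and contact force between the fingers and carrier above 1 N), for 0.2 s.
2. released, it has rolled down and waits at the catch (y of carrier in the frame of feeder between -0.005 and 0.005 m and angle between carrier's own z axis and vertical between 0.19 and 0.31 rad and angle between the y axis of carrier and the y axis of feeder, either way round below 0.12 rad and x of carrier in the frame of feeder between 0.074 and 0.087 m and linear speed of carrier below 0.02 m/s and contact force between the fingers and carrier below 0.2 N), for 0.2 s.
At the end, for the whole second after the job is handed in: The carrier hangs on the rail in line with it (within 5 mm sideways, 0.12 rad), at rest, its origin at feeder x 93.8 to 101 mm (97 to 98 is against the stop), the catch closed behind its ridge (below 0.09 rad), untouched (y of carrier in the frame of feeder between -0.005 and 0.005 m and angle between carrier's own z axis and vertical between 0.19 and 0.31 rad and angle between the y axis of carrier and the y axis of feeder, either way round below 0.12 rad and x of carrier in the frame of feeder between 0.0938 and 0.101 m and linear speed of carrier below 0.01 m/s and contact force between carrier and feeder above 1 N and value of joint catch below 0.09 rad).
It fails at once if more than 30 N between carrier and feeder (contact force between carrier and feeder above 30 N).
It fails at once if carrier led by the gripper along the middle of the rail instead of rolling by itself (contact force between the fingers and carrier above 0.5 N and x of carrier in the frame of feeder between -0.08 and 0.06 m and y of carrier in the frame of feeder between -0.01 and 0.01 m and z of carrier in the frame of feeder below 0.17 m and contact force between carrier and feeder above 0.5 N).
It fails at once if jar, ring or brass bar moved by more than 30 mm (distance of any of jar, collar, rod from where it was at the start of the episode above 0.03 m).
It also fails if it takes over 64 s, if anything falls off the work surface, if the arm or the gripper's body presses on something with over 40 N, if the wrist force passes 120 N, or if a joint passes its speed limit or range.

## Robot

A 6-joint arm with a two-finger parallel gripper is mounted at the origin on the work surface. World frame = base frame: x ahead of the robot, y to its left, z up, the work surface at z = 0. Lengths are in m, angles in rad, forces in N, time in s.
With the tool pointing down it reaches from about 0.35 to 0.975 m from the base axis. Payload 17.4 kg.
Tool frame: the origin (TCP) lies on the mounting face of the last link; the fingertips stand 173 mm ahead of it and the grasp point (between the pads) lies 155 mm ahead of it; z points along the fingers, x is the direction in which the jaws open and shut, and the axes are right-handed (so a half turn about z gives the same grasp; the last joint's range is limited). The gripper opens to 85 mm and grips with 20 to 120 N. Pads are 22 mm wide; open, the fingers measure 114 mm over their backs; the gripper's body (76 mm by 85 mm) begins 54 mm behind the grasp point. The pads swing forward as they close: fully open they stand 13 mm farther back than shut.
Start: joints at [1.15, 0.116, 1.442, -0, 1.584, -0.038], TCP at [0.252, 0.626, 0.405] pointing down, gripper open.
Joint ranges: [-2.83, 2.83], [-0.83, 2.19], [0.07, 2.5], [-1.14, 4.28], [0.01, 3], [-2.97, 2.97]. Speed limits (rad/s): [1.89, 1.89, 2.22, 3.14, 3.14, 3.14].

## Interface

Orientations are given as [roll, pitch, yaw] about the fixed x, y, z axes, in that order (R = Rz(yaw) Ry(pitch) Rx(roll)).
In Python, from cell import arm gives the robot as it stands.
- The arm moves only by the shell command python3 -m crank 'ROWS' [FORCE]. ROWS is JSON, a list of rows, each a list of 7 numbers: the turn, a rotation vector about the tool's x, y, z in rad, then the shift along the tool's x, y, z in m, then the closure, from 0 (fully open) to 1 (shut). A call has exactly 10 rows; each row shifts and turns the pose as measured when the row begins, along the tool's axes as they then stand; what a row does not reach is not made up. A row lasts 1/12 s, in which the tool goes at most 41.7 mm and 7.16 degrees, less where a joint would pass 70% of its speed; a pose out of reach is approached as far as the arm can. A call with a gripper value outside its range is refused whole. The fingers move at their own pace and stop on an object; FORCE is the grip in N (left out, the last holds). Time passes only in rows, so rows that do not move let the fingers close, or fill a call up. It gives the time, the measured TCP pose, the force and the opening at its end, in the units of the state.
- arm.get_state(): the state, without advancing time (a new reading comes with each control period).
- arm.capture(name): name is "side" or "top" or "wrist"; returns a dict with "color" (384x512x3 uint8, red, green, blue), "fx", "fy", "cx", "cy" (pixels), "R" (3x3) and "t" (3): a world point X has camera coordinates R X + t. Camera axes: x right, y down, z forward; pixel columns grow to the right and rows downward; lengths in m; the calibration is good to about 2 mm. A picture is of the moment at which its call begins. There is no depth.
- arm.sign_off(): hands the job in, once; it reports no verdict.
The state is a dict: "t": time; "joint_pos": joint angles; "qd": joint speeds; "tau": joint torques, N m; "tool_pos": TCP position; "ee_rot": TCP orientation; "wrist_force": force on the tool from outside, world axes, zero at the start; "ft_torque": the same for the moment, N m; "opening": finger opening in m.
Only numpy, scipy, OpenCV 4.12 (cv2) and the standard library are available. Lean on these libraries where they do the work, as an engineer would, in place of code of your own. Each camera call takes 0.05 s, during which the arm holds its last target.

## Working session

There is one attempt and no reset: what is moved stays moved. The work goes in short steps, Python scripts to look and compute and a shell command to move; the robot and the scene stay as the last step left them, time stands still between calls to the robot, and variables do not carry over. Pictures are saved under pics/ and viewed, and the job is handed in when it is done.

```bash
ls; mkdir -p pics
cat > h.py <<'E'
from cell import arm
import cv2, numpy as np
from scipy.spatial.transform import Rotation as Ro
def snap(n,f):
    c=arm.capture(n); cv2.imwrite('pics/'+f+'.png',c['color'][:,:,::-1]); 
    np.savez('pics/'+f+'.npz',**{k:np.array(v) for k,v in c.items()}); return c
def ld(f): return dict(np.load('pics/'+f+'.npz'))
def ray(c,u,v):
    d=np.array([(u-c['cx'])/c['fx'],(v-c['cy'])/c['fy'],1.]); R=np.array(c['R']);t=np.array(c['t'])
    return -R.T@t, R.T@d
def onz(c,u,v,z):
    o,d=ray(c,u,v); return o+d*(z-o[2])/d[2]
def proj(c,X):
    p=np.array(c['R'])@np.array(X)+np.array(c['t']); return np.array([c['fx']*p[0]/p[2]+c['cx'],c['fy']*p[1]/p[2]+c['cy']])
def tri(*obs):
    A=np.zeros((3,3));b=np.zeros(3)
    for c,u,v in obs:
        o,d=ray(c,u,v); d=d/np.linalg.norm(d); P=np.eye(3)-np.outer(d,d);A+=P;b+=P@o
    X=np.linalg.solve(A,b); return X,[proj(c,X)-[u,v] for c,u,v in obs]
E
python3 - <<'E'
from h import *
for n in ['side','top','wrist']:
    c=snap(n,n+'0'); print(n,c['fx'],-np.array(c['R']).T@np.array(c['t']),np.array(c['R'])[2])
print(arm.get_state())
E
```

```text
pics
side 371.5386210476302 [ 0.49238153 -0.63180285  0.76936464] [ 0.05409982  0.7069319  -0.70520955]
top 355.39185389348773 [0.3561612  0.00657938 1.13952664] [ 1.71599883e-01  6.59988207e-04 -9.85166506e-01]
wrist 334.5846551403547 [0.17584639 0.6571586  0.37342696] [ 0.29421368 -0.11723851 -0.94852171]
{'t': 0.15, 'joint_pos': array([ 1.15016993e+00,  1.16385372e-01,  1.44207278e+00,  1.26288356e-05,
        1.58404937e+00, -3.78232990e-02]), 'qd': array([-0.00086554, -0.00206646, -0.00217521, -0.00085855, -0.00032146,
        0.00049745]), 'tau': array([ 1.12490892e-03, -7.32506633e+01, -6.32850695e+01, -6.97795281e-05,
        5.12188941e-03,  9.05076718e-06]), 'tool_pos': array([0.25215477, 0.62614869, 0.40414949]), 'ee_rot': array([-3.14154544e+00,  9.13732252e-04,  1.18799342e+00]), 'wrist_force': array([-0.6853598 ,  0.81313884,  0.12097618]), 'ft_torque': array([-0.00501236,  0.0091691 ,  0.01314286]), 'opening': 0.0851506207728482}
```

View pics/side0.png

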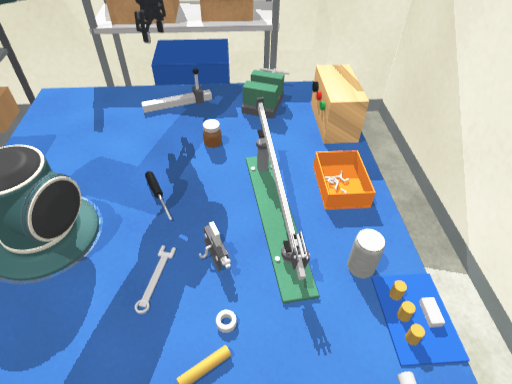

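View pics/top0.png

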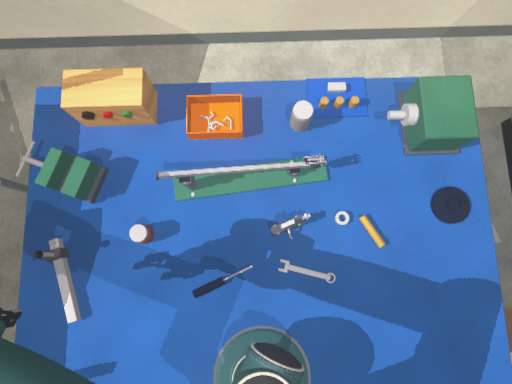

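View pics/wrist0.png

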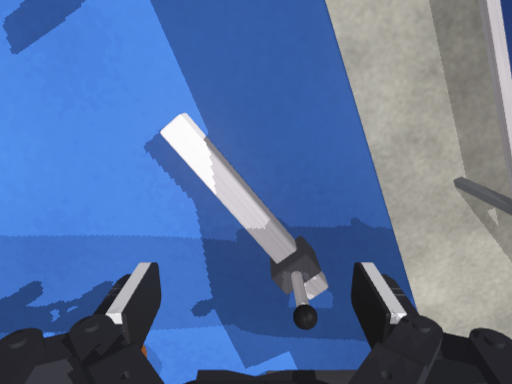

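The side view has the carrier at about (215,245), the feeder base running from (250,160) to (315,290) and the catch near (297,252). In the top view the carrier is at (290,224), and the rail runs from (160,175) at the high end to (320,160) at the low end. The ring is at (342,217), the brass bar at (372,231) and the jar at (141,233).

Run:
```python
import cv2
a=cv2.imread('pics/side0.png'); b=cv2.imread('pics/top0.png')
cv2.imwrite('pics/s1.png',cv2.resize(a[210:280,190:250],None,fx=8,fy=8,interpolation=cv2.INTER_CUBIC))
cv2.imwrite('pics/s2.png',cv2.resize(a[90:305,230:330],None,fx=2.7,fy=2.7,interpolation=cv2.INTER_CUBIC))
cv2.imwrite('pics/t1.png',cv2.resize(b[200:245,260:325],None,fx=10,fy=10,interpolation=cv2.INTER_CUBIC))
cv2.imwrite('pics/t2.png',cv2.resize(b[145:205,150:340],None,fx=4,fy=4,interpolation=cv2.INTER_CUBIC))
```

```text
(no output)
```

View pics/s1.png

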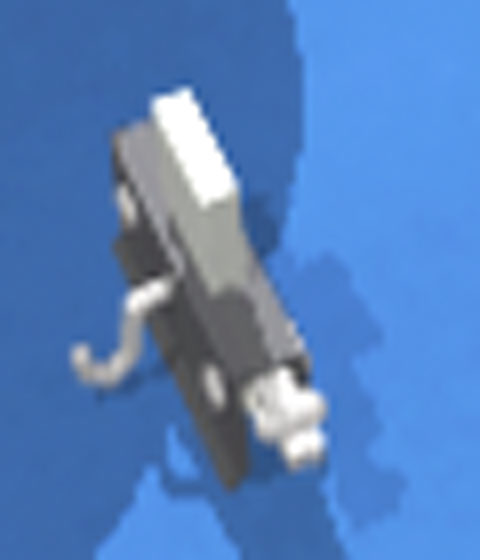

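View pics/s2.png

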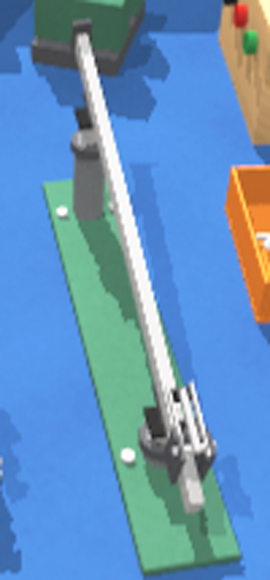

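View pics/t1.png

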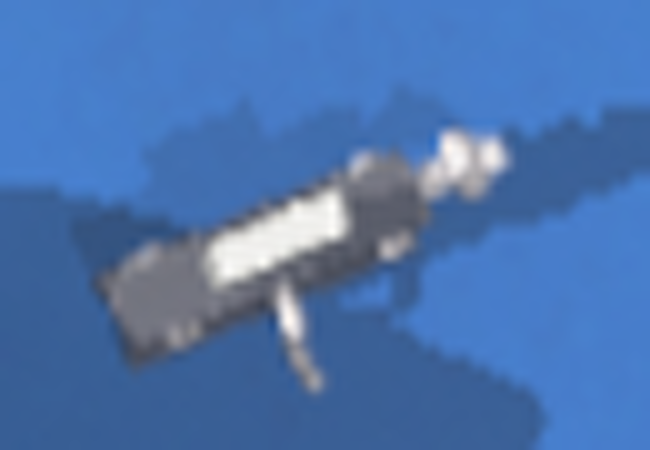

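View pics/t2.png

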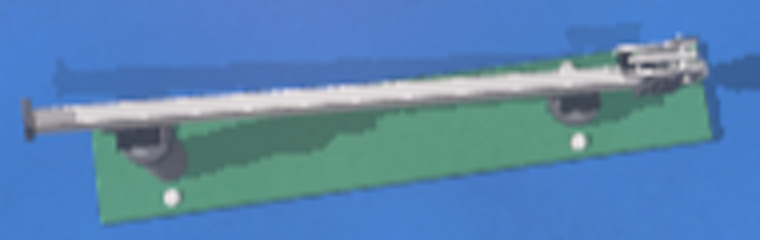

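Run:
```python
from h import *
for f,box,zs in [('top0',(150,330,140,205),0.012),('side0',(225,330,140,305),0.012)]:
    c=ld(f); img=c['color']; hsv=cv2.cvtColor(img,cv2.COLOR_RGB2HSV)
    m=cv2.inRange(hsv,(60,60,40),(90,255,200))
    k=np.zeros_like(m);k[box[2]:box[3],box[0]:box[1]]=255;m&=k
    cs,_=cv2.findContours(m,cv2.RETR_EXTERNAL,cv2.CHAIN_APPROX_NONE)
    cs=[q for q in cs if cv2.contourArea(q)>20]; print(f,[cv2.contourArea(q) for q in cs])
    p=np.vstack(cs)[:,0]
    P=np.array([onz(c,u,v,zs)[:2] for u,v in p],np.float32)
    (ctr,wh,an)=cv2.minAreaRect(P); print(ctr,wh,an); print(cv2.boxPoints((ctr,wh,an)))
# carrier tab top
obs=[]
for f,box in [('top0',(278,297,216,231)),('side0',(205,223,218,237))]:
    c=ld(f); img=c['color']; g=img.min(2)
    k=np.zeros_like(g);k[box[2]:box[3],box[0]:box[1]]=1
    m=((g>205)&(k>0)).astype(np.uint8)
    M=cv2.moments(m,True); u,v=M['m10']/M['m00'],M['m01']/M['m00']; 
    pts=np.argwhere(m)[:,::-1].astype(np.float32); r=cv2.minAreaRect(pts)
    print(f,m.sum(),u,v,r)
    obs.append((c,u,v))
    P=np.array([onz(c,a,b,0.1)[:2] for a,b in pts],np.float32); print('z.1',P.mean(0)); 
    w,V=np.linalg.eigh(np.cov(P.T)); print('axis',V[:,1],np.degrees(np.arctan2(V[1,1],V[0,1])),np.sqrt(12*w))
print(tri(*obs))
```

```text
top0 [2352.5]
(0.5974417924880981, 0.021079957485198975) (0.07329988479614258, 0.49709150195121765) 5.658203601837158
[[ 0.53646535  0.26480126]
 [ 0.5854755  -0.22986826]
 [ 0.65841824 -0.22264135]
 [ 0.6094081   0.27202818]]
side0 [3055.5]
(0.6058676242828369, 0.015811622142791748) (0.08400100469589233, 0.4998857080936432) 6.4195380210876465
[[ 0.5361849   0.2594913 ]
 [ 0.59207606 -0.23726003]
 [ 0.67555034 -0.22786805]
 [ 0.6196592   0.2688833 ]]
top0 51 287.4117647058824 223.50980392156862 ((287.4053955078125, 223.4324188232422), (8.602325439453125, 12.089754104614258), 35.53767776489258)
z.1 [ 0.4442293  -0.08604979]
axis [-0.40394963  0.91478123] 113.8253223589163 [0.01421494 0.03900737]
side0 69 213.8695652173913 227.84057971014494 ((213.9000244140625, 227.80003356933594), (13.86362075805664, 4.472135543823242), 63.43495178222656)
z.1 [ 0.44633228 -0.08834806]
axis [-0.34112863  0.94001663] 109.94565116865816 [0.01147682 0.04093546]
(array([ 0.44532267, -0.086176  ,  0.09696816]), [array([-0.05903638, -0.28569189]), array([-0.36270811,  0.08135476])])
```

```bash
cat >> h.py <<'E'
def Rt(rpy): return Ro.from_euler('xyz',rpy)
def fl(yaw,tilt=0): # tool down, tool x along yaw, nose-down tilt about tool x
    return Ro.from_euler('xyz',[np.pi,0,yaw])*Ro.from_rotvec([tilt,0,0])
def plan(p,R,n,s=None):
    s=s or arm.get_state(); P=np.array(s['tool_pos']);Q=Rt(s['ee_rot'])
    dv=(Q.inv()*R).as_rotvec()/n; dp=(np.array(p)-P)/n
    print('per-row turn',dv.round(4),'dist',np.linalg.norm(dp).round(4),'deg',np.degrees(np.linalg.norm(dv)).round(2))
    for i in range(n):
        print(Q.inv().apply(dp).round(4)); Q=Q*Ro.from_rotvec(dv)
def st():
    s=arm.get_state(); print(round(s['t'],2),'p',s['tool_pos'].round(4),'rpy',s['ee_rot'].round(4),'F',s['wrist_force'].round(2),'T',s['ft_torque'].round(2),'op',round(s['opening'],4)); return s
E
python3 - <<'E'
from h import *
plan([0.50,0.25,0.45],fl(np.radians(6)),12)
E
```

```text
per-row turn [0.     0.0001 0.0903] dist 0.0377 deg 5.17
[-0.0214  0.0309 -0.0038]
[-0.0185  0.0327 -0.0038]
[-0.0155  0.0342 -0.0038]
[-0.0123  0.0355 -0.0038]
[-0.0091  0.0364 -0.0038]
[-0.0058  0.0371 -0.0038]
[-0.0024  0.0375 -0.0038]
[ 0.001   0.0375 -0.0038]
[ 0.0044  0.0373 -0.0038]
[ 0.0077  0.0367 -0.0038]
[ 0.011   0.0359 -0.0038]
[ 0.0142  0.0348 -0.0038]
```

```bash
python3 -m crank '[[0,0,0.09,-0.021,0.031,-0.004,0],[0,0,0.09,-0.0185,0.0327,-0.004,0],[0,0,0.09,-0.0155,0.034,-0.004,0],[0,0,0.09,-0.012,0.0355,-0.004,0],[0,0,0.09,-0.009,0.036,-0.004,0],[0,0,0.09,-0.006,0.037,-0.004,0],[0,0,0.09,-0.002,0.0375,-0.004,0],[0,0,0.09,0.001,0.0375,-0.004,0],[0,0,0.09,0.004,0.037,-0.004,0],[0,0,0.09,0.008,0.037,-0.004,0]]'
python3 - <<'E'
from h import *
st(); plan([0.50,0.25,0.45],fl(np.radians(6)),6)
E
```

```text
t: 0.98
tool_pos: [0.4583, 0.3028, 0.441]
ee_rot: [3.137, 0.006, 0.259]
wrist_force: [0.3, 0.3, -0.3]
opening: 0.0855
0.98 p [0.4583 0.3028 0.441 ] rpy [3.1374 0.0061 0.2589] F [ 0.27  0.28 -0.27] T [-0.01 -0.05  0.  ] op 0.0855
per-row turn [0.0008 0.001  0.0257] dist 0.0113 deg 1.47
[ 0.0045  0.0103 -0.0015]
[ 0.0047  0.0102 -0.0015]
[ 0.005   0.01   -0.0015]
[ 0.0052  0.0099 -0.0015]
[ 0.0055  0.0098 -0.0015]
[ 0.0057  0.0096 -0.0015]
```

```bash
python3 -m crank '[[0.001,0.001,0.026,0.0045,0.0103,-0.0015,0],[0.001,0.001,0.026,0.0047,0.0102,-0.0015,0],[0.001,0.001,0.026,0.005,0.01,-0.0015,0],[0.001,0.001,0.026,0.005,0.01,-0.0015,0],[0.001,0.001,0.026,0.0055,0.0098,-0.0015,0],[0,0.001,0.026,0.0057,0.0096,-0.0015,0],[0,0,0,0,0,0,0],[0,0,0,0,0,0,0],[0,0,0,0,0,0,0],[0,0,0,0,0,0,0]]'
python3 - <<'E'
from h import *
st(); snap('wrist','w1')
cv2.imwrite('pics/w1b.png',cv2.resize(cv2.imread('pics/w1.png'),(768,576)))
plan([0.46,0.04,0.43],fl(np.radians(22)),6)
E
```

```text
t: 1.82
tool_pos: [0.5046, 0.2409, 0.4505]
ee_rot: [3.142, -0.0, 0.081]
wrist_force: [-0.1, 1.2, 0.0]
opening: 0.0854
1.82 p [0.5046 0.2409 0.4505] rpy [ 3.1415e+00 -3.0000e-04  8.1000e-02] F [-0.06  1.19  0.  ] T [-0.   -0.01 -0.  ] op 0.0854
per-row turn [ 0.     -0.     -0.0505] dist 0.0345 deg 2.89
[-0.0101  0.0328  0.0034]
[-0.0118  0.0322  0.0034]
[-0.0134  0.0316  0.0034]
[-0.0149  0.0309  0.0034]
[-0.0165  0.0301  0.0034]
[-0.018   0.0292  0.0034]
```

View pics/w1b.png

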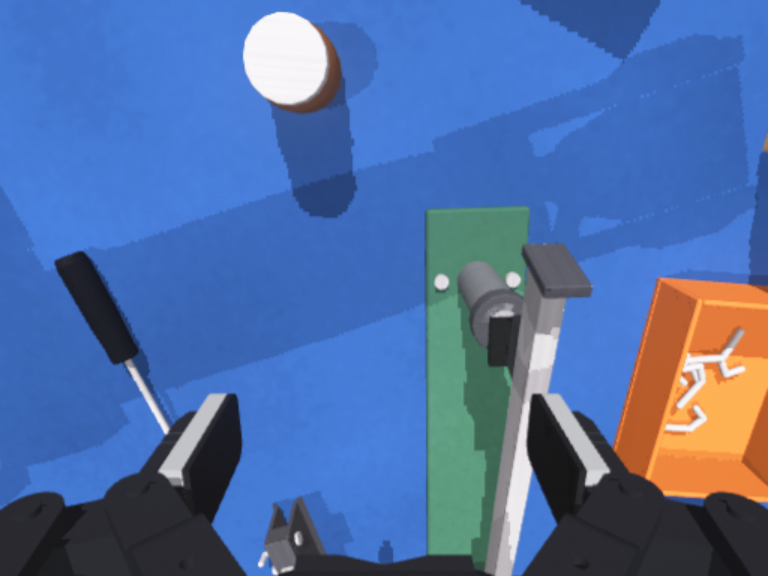

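The wrist view shows the feeder base's upper corners at (427,209) and (528,208), the rail end plate at (525–590, 245–295), the rail running down to (500,570), and the carrier's rear at (290,540). All positions are at 1.5x scale.

```bash
python3 -m crank '[[0,0,-0.05,-0.01,0.033,0.003,0],[0,0,-0.05,-0.012,0.032,0.003,0],[0,0,-0.05,-0.0135,0.0315,0.003,0],[0,0,-0.05,-0.015,0.031,0.003,0],[0,0,-0.05,-0.0165,0.03,0.003,0],[0,0,-0.05,-0.018,0.029,0.003,0],[0,0,0,0,0,0,0],[0,0,0,0,0,0,0],[0,0,0,0,0,0,0],[0,0,0,0,0,0,0]]'
python3 - <<'E'
from h import *
st(); snap('wrist','w2')
cv2.imwrite('pics/w2b.png',cv2.resize(cv2.imread('pics/w2.png'),(768,576)))
E
```

```text
t: 2.7
tool_pos: [0.4565, 0.0368, 0.4307]
ee_rot: [-3.141, -0.0, 0.406]
wrist_force: [0.6, 0.6, -0.2]
opening: 0.0851
2.7 p [0.4565 0.0368 0.4307] rpy [-3.1415e+00 -3.0000e-04  4.0590e-01] F [ 0.62  0.57 -0.24] T [-0.03  0.01  0.01] op 0.0851
```

View pics/w2b.png

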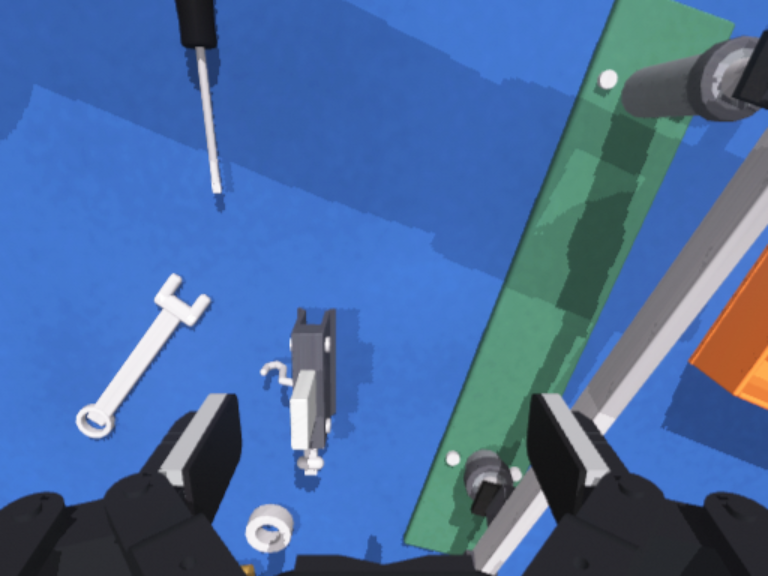

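The carrier's tab top is at about (303,410) with its nose below at (310,465). The base corners are at (406,543) and (733,20), and the rail runs from (768,160) to (480,570).

Run:
```python
import cv2
a=cv2.imread('pics/w1.png'); b=cv2.imread('pics/w2.png')
cv2.imwrite('pics/z1.png',cv2.resize(a[155:355,280:400],None,fx=3,fy=3,interpolation=cv2.INTER_CUBIC)) 
cv2.imwrite('pics/z2.png',cv2.resize(b[80:384,300:512],None,fx=1.97,fy=1.97,interpolation=cv2.INTER_CUBIC))
cv2.imwrite('pics/z3.png',cv2.resize(b[195:325,165:235],None,fx=4.5,fy=4.5,interpolation=cv2.INTER_CUBIC))
```

```text
(no output)
```

View pics/z1.png

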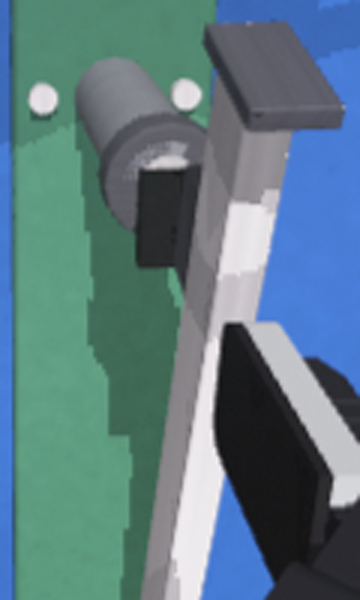

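View pics/z2.png

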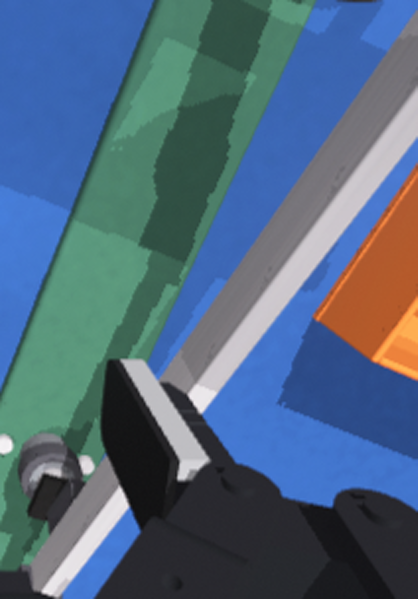

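View pics/z3.png

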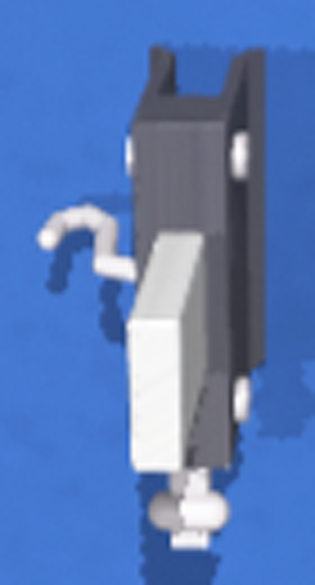

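```bash
cat >> h.py <<'E'
def blue(c):
    i=c['color'].astype(int); return i[:,:,2]-i[:,:,0]>70
def edge(c,rows,x0,x1,sign):
    # subpixel transition along rows between line ends; returns fitted pts
    B=(c['color'].astype(float)[:,:,2]-c['color'].astype(float)[:,:,0]); out=[]
    (r0,r1)=rows
    for r in range(r0,r1+1):
        xc=x0+(x1-x0)*(r-r0)/(r1-r0); a=int(xc)-7; seg=B[r,a:a+15]
        g=np.diff(seg)*sign; k=np.argmax(g)
        if g[k]<25: continue
        w=np.clip(g[max(0,k-1):k+2],0,None); out.append((a+max(0,k-1)+(w*np.arange(len(w))).sum()/w.sum()+.5,r))
    p=np.array(out); 
    for _ in range(4):
        f=np.polyfit(p[:,1],p[:,0],1); e=abs(np.polyval(f,p[:,1])-p[:,0]); p=p[e<max(0.5,2*np.median(e))]
    return f,len(p),e.mean()
def plane(c,f,ra,rb):
    o,d1=ray(c,np.polyval(f,ra),ra); _,d2=ray(c,np.polyval(f,rb),rb); n=np.cross(d1,d2); n/=np.linalg.norm(n); return n,n@o
E
python3 - <<'E'
from h import *
w1,w2,tp,sd=[ld(f) for f in('w1','w2','top0','side0')]
X,e=tri((w2,199.3,282.2),(tp,287.4,223.5),(sd,213.87,227.84)); print('tab',X,e)
X,e=tri((w2,199.3,282.2),(tp,287.4,223.5)); print('tab',X,e)
# yaw
a=onz(w2,165+131.5/4.5,195+320/4.5,.1);b=onz(w2,165+133/4.5,195+468/4.5,.1);d=b-a;print('yaw L',np.degrees(np.arctan2(d[1],d[0])),np.linalg.norm(d))
a=onz(w2,165+180/4.5,195+320/4.5,.1);b=onz(w2,165+182/4.5,195+468/4.5,.1);d=b-a;print('yaw R',np.degrees(np.arctan2(d[1],d[0])),np.linalg.norm(d))
print('ctr onz.1',onz(w2,199.3,282.2,.1))
# rail right edge
f1,n1,e1=edge(w1,(202,256),376,367.5,1); f2,n2,e2=edge(w2,(152,285),512-1,405.5,1)
print(f1,n1,e1,f2,n2,e2)
p1=plane(w1,f1,202,256);p2=plane(w2,f2,152,285)
d=np.cross(p1[0],p2[0]);d/=np.linalg.norm(d); d*=-np.sign(d[1])
print('rail dir',d,'slope',d[2]/np.hypot(d[0],d[1]),'yaw',np.degrees(np.arctan2(d[1],d[0])))
for y in (0.25,0.17,0.0,-0.07):
    P=np.linalg.solve(np.array([p1[0],p2[0],[0,1,0]]),[p1[1],p2[1],y]); print(P)
# base left edge
g1,n,e=edge(w1,(145,340),285,285,-1);print(g1,n,e)
A=[onz(w1,np.polyval(g1,r),r,.012) for r in(145,340)];print(A)
g2,n,e=edge(w2,(60,340),384,278,-1);print(g2,n,e)
B=[onz(w2,np.polyval(g2,r),r,.012) for r in(60,340)];print(B)
for q in(A,B): d=q[1]-q[0];print(np.degrees(np.arctan2(d[1],d[0])))
print('bolts',onz(w1,442/1.5,282/1.5,.014),onz(w2,608/1.5,79/1.5,.014),onz(w2,453/1.5,458/1.5,.014),onz(w2,515/1.5,472/1.5,.014),onz(w1,513/1.5,280/1.5,.014))
print('corner low',onz(w2,406/1.5,543/1.5,.012),'hi',onz(w1,427/1.5,209/1.5,.012),onz(w1,528/1.5,208/1.5,.012))
E
```

```text
tab [ 0.4456579  -0.08674161  0.09825559] [array([-0.41993623, -0.70676045]), array([ 0.17837538, -0.43410875]), array([-0.25503069, -0.08567965])]
tab [ 0.44522199 -0.086018    0.1001775 ] [array([-0.87252995, -0.3828559 ]), array([-0.00619315, -0.33646937])]
yaw L -69.52752962953788 0.03909099458992048
yaw R -68.77597586102502 0.039071956622955074
ctr onz.1 [ 0.44621822 -0.08620734  0.1       ]
[-1.96260804e-01  4.16113450e+02] 55 0.06990238423320741 [ -0.77918795 627.69427845] 134 0.09108045084170795
rail dir [ 0.11227393 -0.96088238 -0.25317903] slope -0.2617055469854732 yaw -83.33551654508899
[0.58607738 0.25       0.20344021]
[0.59542495 0.17       0.18236133]
[0.61528853 0.         0.13756871]
[ 0.62346766 -0.07        0.11912469]
[5.94732548e-03 2.82054775e+02] 196 0.08751057510800202
[array([0.53627403, 0.25828155, 0.012     ]), array([ 0.56918831, -0.03201727,  0.012     ])]
[-3.93892974e-01  4.09038590e+02] 281 0.10223360332667764
[array([0.54155877, 0.19273784, 0.012     ]), array([ 0.58474274, -0.19079652,  0.012     ])]
-83.53138945272957
-83.57584957428112
bolts [0.55673111 0.20559489 0.014     ] [0.55675937 0.20699431 0.014     ] [ 0.59370355 -0.12202993  0.014     ] [ 0.65258795 -0.11326289  0.014     ] [0.61618765 0.21219179 0.014     ]
corner low [ 0.59501104 -0.22928393  0.012     ] hi [0.53765574 0.265305   0.012     ] [0.61902011 0.27273579 0.012     ]
```

Run:
```python
from h import *
plan([0.4457,-0.0865,0.29],fl(np.radians(20.9)),7)
```

```text
per-row turn [-0.     -0.      0.0059] dist 0.0268 deg 0.34
[-0.0084  0.0156  0.0201]
[-0.0083  0.0157  0.0201]
[-0.0082  0.0157  0.0201]
[-0.0081  0.0157  0.0201]
[-0.008   0.0158  0.0201]
[-0.0079  0.0158  0.0201]
[-0.0078  0.0159  0.0201]
```

```bash
python3 -m crank '[[0,0,0.006,-0.0083,0.0157,0.02,0],[0,0,0.006,-0.0083,0.0157,0.02,0],[0,0,0.006,-0.0082,0.0157,0.02,0],[0,0,0.006,-0.0081,0.0157,0.02,0],[0,0,0.006,-0.008,0.0158,0.02,0],[0,0,0.006,-0.0079,0.0158,0.02,0],[0,0,0.006,-0.0078,0.0158,0.02,0],[0,0,0,0,0,0,0],[0,0,0,0,0,0,0],[0,0,0,0,0,0,0]]'
python3 - <<'E'
from h import *
st();plan([0.4457,-0.0865,0.2365],fl(np.radians(20.9)),4)
snap('wrist','w3')
E
```

```text
t: 3.58
tool_pos: [0.4493, -0.082, 0.2854]
ee_rot: [-3.139, -0.002, 0.376]
wrist_force: [0.1, 0.8, -0.2]
opening: 0.0855
3.58 p [ 0.4493 -0.082   0.2854] rpy [-3.1392e+00 -2.3000e-03  3.7630e-01] F [ 0.12  0.79 -0.2 ] T [-0.02 -0.01 -0.03] op 0.0855
per-row turn [-0.0006 -0.0006  0.0029] dist 0.0123 deg 0.17
[-0.0013  0.0007  0.0122]
[-0.0013  0.0007  0.0122]
[-0.0013  0.0007  0.0122]
[-0.0012  0.0007  0.0122]
```

View pics/w3.png

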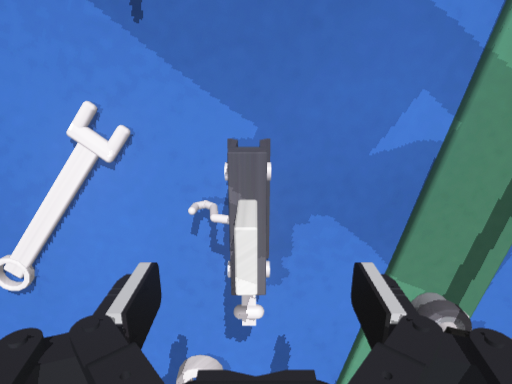

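The tab is at (247,265), well between the open fingers and nearly parallel to the pads, so I'll descend.

```bash
python3 -m crank '[[-0.0006,-0.0006,0.003,-0.0013,0.0007,0.0122,0],[-0.0006,-0.0006,0.003,-0.0013,0.0007,0.0122,0],[-0.0006,-0.0006,0.003,-0.0013,0.0007,0.0122,0],[-0.0006,-0.0006,0.003,-0.0013,0.0007,0.0122,0],[0,0,0,0,0,0,0],[0,0,0,0,0,0,0],[0,0,0,0,0,0,0],[0,0,0,0,0,0,0],[0,0,0,0,0,0,0],[0,0,0,0,0,0,0]]' 40
python3 - <<'E'
from h import *
s=st(); 
w2=ld('w3'); R=Rt(s['ee_rot'])
print(R.inv().apply(np.array([0.4457,-0.0865,0.08])-s['tool_pos']))
print([np.round(onz(w2,u,v,.1),4) for u,v in((236,230),(258,230),(258,294),(235,294),(239,202),(257,202))])
E
```

```text
t: 4.47
tool_pos: [0.4463, -0.0838, 0.2348]
ee_rot: [3.139, -0.004, 0.368]
wrist_force: [-0.3, 0.2, -0.2]
opening: 0.0852
4.47 p [ 0.4463 -0.0838  0.2348] rpy [ 3.1388 -0.004   0.368 ] F [-0.3   0.15 -0.25] T [-0.02 -0.02  0.05] op 0.0852
[-0.00218564  0.00189993  0.15475639]
[array([ 0.435 , -0.0723,  0.1   ]), array([ 0.4454, -0.0683,  0.1   ]), array([ 0.4592, -0.1031,  0.1   ]), array([ 0.4477, -0.1076,  0.1   ]), array([ 0.4312, -0.0578,  0.1   ]), array([ 0.4394, -0.0546,  0.1   ])]
```

```bash
python3 -m crank '[[0.0028,-0.004,0.003,-0.0012,0.0025,-0.001,0],[0,0,0,0,0,0,0],[0,0,0,0,0,0,1],[0,0,0,0,0,0,1],[0,0,0,0,0,0,1],[0,0,0,0,0,0,1],[0,0,0,0,0,0,1],[0,0,0,0,0,0,1],[0,0,0,0,0,0,1],[0,0,0,0,0,0,1]]' 40
python3 - <<'E'
from h import *
s=st(); snap('wrist','w4')
E
```

```text
t: 5.3
tool_pos: [0.4464, -0.087, 0.2372]
ee_rot: [3.141, -0.001, 0.364]
wrist_force: [-0.6, -0.2, 0.3]
opening: 0.0118
5.3 p [ 0.4464 -0.087   0.2372] rpy [ 3.1407e+00 -1.4000e-03  3.6440e-01] F [-0.64 -0.25  0.33] T [-0.01 -0.02 -0.05] op 0.0118
```

View pics/w4.png

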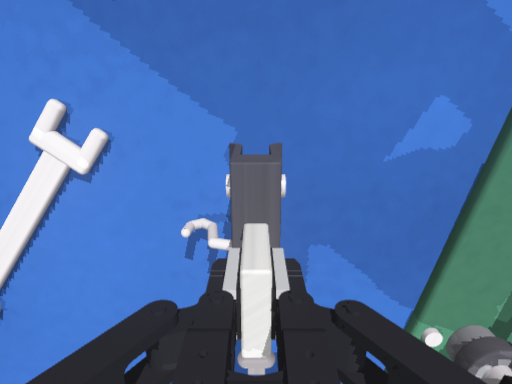

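```bash
cat >> h.py <<'E'
FY=np.radians(-83.53); fxv=np.array([np.cos(FY),np.sin(FY),0]); fyv=np.array([-np.sin(FY),np.cos(FY),0]); FC=np.array([.6062,.0215,0])
def feed(x,y,z): return FC+fxv*x+fyv*y+np.array([0,0,z])
GR=np.array([0,0,0.2372])
def tcp_for(x,y,z,tilt=.25): 
    R=fl(FY+np.pi/2,tilt); return feed(x,y,z)-R.apply(GR),R
def carr(s):
    R=Rt(s['ee_rot']); O=s['tool_pos']+R.apply(GR); q=O-FC
    B=R.as_matrix(); return np.array([q@fxv,q@fyv,O[2]]),'tilt',np.arccos(-B[2,2]), 'yawerr',np.degrees(np.arctan2(B[1,0],B[0,0])-FY-np.pi/2),'roll(xz)',B[2,0]
E
python3 - <<'E'
from h import *
s=arm.get_state(); s['tool_pos']=s['tool_pos']+[0,0,.14]
p,R=tcp_for(-.152,0,.206); print(p); plan(p,R,12,s)
E
python3 -m crank '[[0,0,0,0,0,-0.01,1],[0,0,0,0,0,-0.015,1],[0,0,0,0,0,-0.02,1],[0,0,0,0,0,-0.02,1],[0,0,0,0,0,-0.02,1],[0,0,0,0,0,-0.02,1],[0,0,0,0,0,-0.02,1],[0,0,0,0,0,-0.015,1],[0,0,0,0,0,0,1],[0,0,0,0,0,0,1]]' 50;python3 - <<'E'
from h import *
s=st();p,R=tcp_for(-.152,0,.206); print(p); plan(p,R,12,s)
E
```

```text
[0.5956849  0.11422145 0.43582603]
per-row turn [0.0208 0.0025 0.0209] dist 0.0214 deg 1.69
[ 0.0176 -0.0112 -0.0049]
[ 0.0174 -0.0117 -0.0046]
[ 0.0171 -0.0121 -0.0043]
[ 0.0169 -0.0126 -0.004 ]
[ 0.0166 -0.013  -0.0037]
[ 0.0164 -0.0134 -0.0034]
[ 0.0161 -0.0138 -0.003 ]
[ 0.0158 -0.0142 -0.0027]
[ 0.0155 -0.0146 -0.0024]
[ 0.0152 -0.015  -0.002 ]
[ 0.0149 -0.0153 -0.0017]
[ 0.0146 -0.0157 -0.0013]
t: 6.18
tool_pos: [0.4444, -0.0864, 0.3838]
ee_rot: [-3.137, 0.006, 0.365]
wrist_force: [-0.7, -1.1, -5.0]
opening: 0.0113
6.18 p [ 0.4444 -0.0864  0.3838] rpy [-3.1372  0.0062  0.3648] F [-0.7  -1.07 -4.97] T [0.01 0.01 0.02] op 0.0113
[0.5956849  0.11422145 0.43582603]
per-row turn [0.0204 0.0032 0.0208] dist 0.0214 deg 1.68
[ 0.0177 -0.0111 -0.0044]
[ 0.0175 -0.0116 -0.0041]
[ 0.0173 -0.012  -0.0038]
[ 0.017  -0.0125 -0.0035]
[ 0.0168 -0.0129 -0.0032]
[ 0.0165 -0.0133 -0.0029]
[ 0.0162 -0.0137 -0.0025]
[ 0.0159 -0.0141 -0.0022]
[ 0.0157 -0.0144 -0.0019]
[ 0.0154 -0.0148 -0.0015]
[ 0.0151 -0.0151 -0.0012]
[ 0.0147 -0.0155 -0.0008]
```

```bash
python3 -m crank '[[0.0204,0.0032,0.021,0.0177,-0.011,-0.009,1],[0.0204,0.0032,0.021,0.0175,-0.0116,-0.009,1],[0.0204,0.0032,0.021,0.0173,-0.012,-0.008,1],[0.0204,0.0032,0.021,0.017,-0.0125,-0.008,1],[0.0204,0.0032,0.021,0.0168,-0.0129,-0.007,1],[0.0204,0.0032,0.021,0.0165,-0.0133,-0.006,1],[0.0204,0.0032,0.021,0.016,-0.0137,-0.005,1],[0.0204,0.0032,0.021,0.014,-0.0141,-0.0025,1],[0.0204,0.0032,0.021,0.008,-0.01,-0.001,1],[0,0,0,0,0,0,1]]';python3 - <<'E'
from h import *
s=st();print(carr(s));p,R=tcp_for(-.152,0,.206); print(p); plan(p,R,4,s); snap('wrist','w5'); snap('side','s5')
a=cv2.imread('pics/s5.png'); cv2.imwrite('pics/s5b.png',cv2.resize(a[40:240,180:340],None,fx=3.5,fy=3,interpolation=cv2.INTER_CUBIC))
E
```

```text
t: 7.02
tool_pos: [0.5544, 0.0625, 0.4374]
ee_rot: [-2.942, 0.015, 0.162]
wrist_force: [0.9, -0.8, -4.3]
opening: 0.0112
7.02 p [0.5544 0.0625 0.4374] rpy [-2.9418  0.0146  0.162 ] F [ 0.94 -0.82 -4.35] T [-0.25 -0.1   0.03] op 0.0112
(array([-0.09340777, -0.05256263,  0.20495014]), 'tilt', np.float64(0.20031327364122067), 'yawerr', np.float64(2.81077061368858), 'roll(xz)', np.float64(-0.01455835132526423))
[0.5956849  0.11422145 0.43582603]
per-row turn [0.0126 0.0063 0.0111] dist 0.0166 deg 1.03
[ 0.0123 -0.0108  0.0024]
[ 0.0121 -0.0109  0.0026]
[ 0.012  -0.011   0.0028]
[ 0.0119 -0.0111  0.0031]
```

View pics/w5.png

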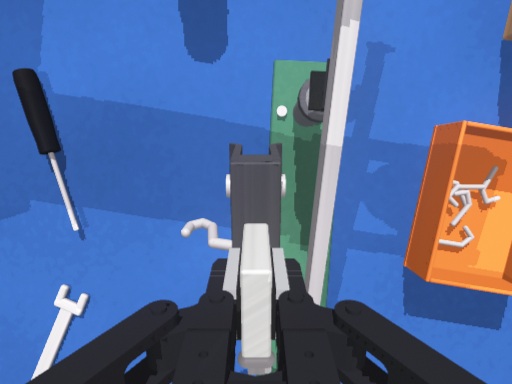

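View pics/s5b.png

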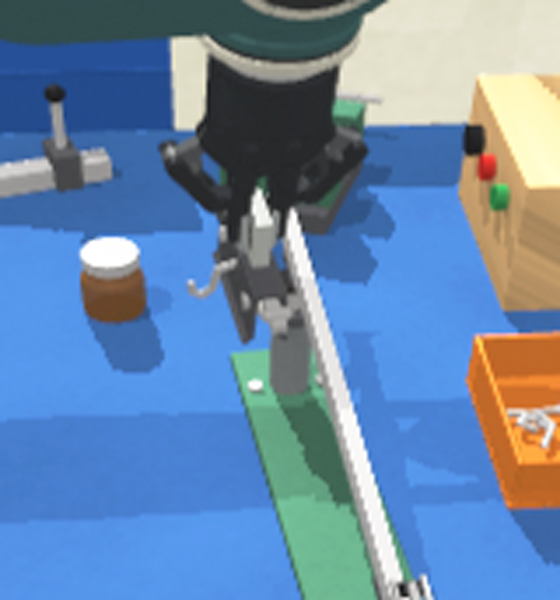

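The carrier is held firmly. The rail is to its right in the wrist view, from (345,0) to (318,290), so I'll finish the approach above the load point.

```bash
python3 -m crank '[[0.0126,0.006,0.011,0.0123,-0.0108,0.001,1],[0.0126,0.006,0.011,0.0121,-0.0109,0.001,1],[0.0126,0.006,0.011,0.012,-0.011,0.001,1],[0.0126,0.006,0.011,0.012,-0.011,0.001,1],[0,0,0,0,0,0,1],[0,0,0,0,0,0,1],[0,0,0,0,0,0,1],[0,0,0,0,0,0,1],[0,0,0,0,0,0,1],[0,0,0,0,0,0,1]]';python3 - <<'E'
from h import *
s=st();print(carr(s));p,R=tcp_for(-.152,0,.196); print(p); plan(p,R,3,s)
E
```

```text
t: 7.95
tool_pos: [0.5938, 0.1067, 0.4357]
ee_rot: [-2.899, 0.009, 0.111]
wrist_force: [-0.6, 0.8, -4.5]
opening: 0.0114
7.95 p [0.5938 0.1067 0.4357] rpy [-2.8991  0.0087  0.1112] F [-0.65  0.75 -4.45] T [-0.33 -0.05  0.  ] op 0.0114
(array([-0.14302223, -0.00463308,  0.20546824]), 'tilt', np.float64(0.24265995111440644), 'yawerr', np.float64(-0.0970780231036175), 'roll(xz)', np.float64(-0.0087425740184967))
[0.5956849  0.11422145 0.42582603]
per-row turn [ 0.0025  0.0027 -0.0013] dist 0.0042 deg 0.22
[ 0.0009 -0.0016  0.0038]
[ 0.0009 -0.0015  0.0038]
[ 0.0009 -0.0015  0.0038]
```

```bash
python3 -m crank '[[0.0025,0.0027,0,0.0013,-0.0017,0.003,1],[0.0025,0.0027,0,0.0013,-0.0017,0.003,1],[0.0025,0.0027,0,0.0013,-0.0017,0.003,1],[0,0,0,0.001,0,0,1],[0,0,0,0,0,0,1],[0,0,0,0,0,0,1],[0,0,0,0,0,0,1],[0,0,0,0,0,0,1],[0,0,0,0,0,0,1],[0,0,0,0,0,0,1]]';python3 - <<'E'
from h import *
s=st();print(carr(s));p,R=tcp_for(-.152,0,.196); print(p); plan(p,R,3,s); snap('wrist','w6'); snap('side','s6');snap('top','t6')
a=cv2.imread('pics/s6.png'); cv2.imwrite('pics/s6b.png',cv2.resize(a[40:240,180:340],None,fx=3.5,fy=3,interpolation=cv2.INTER_CUBIC))
E
```

```text
t: 8.78
tool_pos: [0.5979, 0.1146, 0.4276]
ee_rot: [-2.891, -0.0, 0.109]
wrist_force: [-0.3, -0.4, -3.4]
opening: 0.0114
8.78 p [0.5979 0.1146 0.4276] rpy [-2.8913e+00 -4.0000e-04  1.0890e-01] F [-0.3  -0.39 -3.39] T [-0.31  0.    0.01] op 0.0114
(array([-0.15223432,  0.00255989,  0.19779526]), 'tilt', np.float64(0.250339143463471), 'yawerr', np.float64(-0.23333606884610456), 'roll(xz)', np.float64(0.00040325354882671423))
[0.5956849  0.11422145 0.42582603]
per-row turn [-0.0001 -0.0005 -0.0013] dist 0.001 deg 0.08
[-0.0007  0.0002  0.0006]
[-0.0007  0.0002  0.0006]
[-0.0007  0.0002  0.0006]
```

View pics/w6.png

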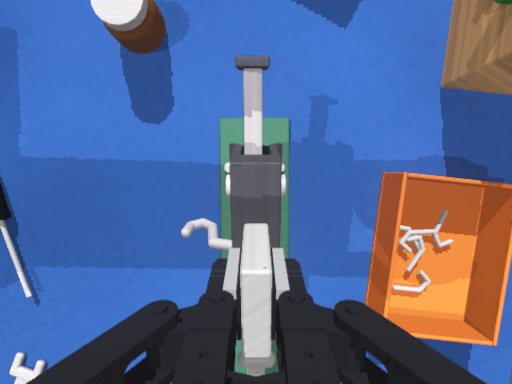

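View pics/s6b.png

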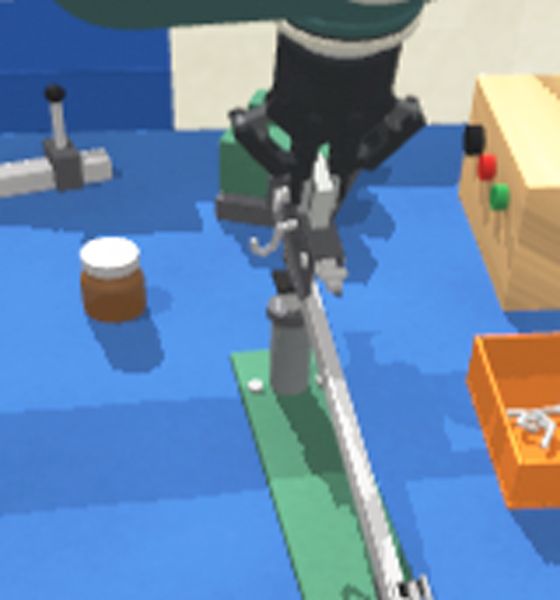

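Run:
```python
from h import *
s=arm.get_state(); c=ld('w6'); R=Rt(s['ee_rot']); print('cx',c['cx'])
L=edge(c,(72,115),244,244,-1);Rr=edge(c,(72,115),263,262,1); print(L,Rr)
# green under? use column profile
for r in (80,100,112,130,140): print(r,c['color'][r,238:272].astype(int).sum(1))
fo=-R.inv().apply(s['tool_pos'])
for r in (80,100,112):
    # intersect rays with rail-top plane in tool frame approx: rail top line through feed z
    n=np.array([0,0,1])+.2553*fxv; P0=feed(-.152,0,.182)
    for f in (L[0],Rr[0]):
        o,d=ray(c,np.polyval(f,r),r); X=o+d*(n@(P0-o))/(n@d); q=X-FC
        print(r,'tool x',R.inv().apply(X-s['tool_pos'])[0].round(4),'feeder',(q@fxv).round(4),(q@fyv).round(4),X[2].round(4))
```

```text
cx 255.7112028489245
(array([1.60801080e-02, 2.41353337e+02]), 44, np.float64(0.06606361796226423)) (array([-2.44190201e-03,  2.62108146e+02]), 44, np.float64(0.029387142731147783))
80 [394 394 396 393 396 476 548 561 559 554 548 550 556 559 563 570 570 567
 563 557 550 542 545 497 397 384 389 390 384 378 378 382 385 391]
100 [398 395 397 398 398 417 520 552 554 552 547 546 547 554 562 564 565 561
 554 550 545 541 544 490 396 387 393 394 394 394 393 392 391 389]
112 [401 402 398 397 398 389 500 550 555 549 545 544 546 550 673 697 696 692
 688 685 679 674 663 569 438 393 394 394 394 393 393 393 392 395]
130 [387 387 388 386 389 371 611 686 690 684 681 679 678 683 688 693 696 691
 688 683 678 674 677 591 435 384 382 384 386 377 386 382 384 386]
140 [384 384 384 383 383 359 596 682 689 686 679 676 678 681 685 692 696 691
 687 681 677 674 675 597 433 388 390 386 388 387 388 382 378 376]
80 tool x -0.0086 feeder -0.2396 -0.0057 0.2044
80 tool x 0.0034 feeder -0.2396 0.0063 0.2044
100 tool x -0.0085 feeder -0.228 -0.0057 0.2014
100 tool x 0.0035 feeder -0.2279 0.0063 0.2014
112 tool x -0.0085 feeder -0.2208 -0.0057 0.1996
112 tool x 0.0035 feeder -0.2208 0.0063 0.1996
```

```bash
python3 -m crank '[[0,0,-0.003,-0.0012,0,0.003,1],[0,0,0,-0.0006,0,0.003,1],[0,0,0,-0.0004,0,0.002,1],[0,0,0,0,0,0.001,1],[0,0,0,0,0,0,1],[0,0,0,0,0,0,1],[0,0,0,0,0,0,1],[0,0,0,0,0,0,1],[0,0,0,0,0,0,1],[0,0,0,0,0,0,1]]';python3 - <<'E'
from h import *
s=st();print(carr(s));p,R=tcp_for(-.152,0.0003,.19);  plan(p,R,1,s); c=snap('wrist','w7')
L=edge(c,(72,110),244,244,-1);Rr=edge(c,(72,110),263,262,1); print(L,Rr)
R=Rt(s['ee_rot']);n=np.array([0,0,1])+.2553*fxv; P0=feed(-.152,0,.182)
for r in (80,105):
    for f in (L[0],Rr[0]):
        o,d=ray(c,np.polyval(f,r),r); X=o+d*(n@(P0-o))/(n@d); print(r,'tool x',R.inv().apply(X-s['tool_pos'])[0].round(4))
E
```

```text
t: 9.77
tool_pos: [0.5951, 0.1169, 0.4178]
ee_rot: [-2.891, -0.001, 0.112]
wrist_force: [0.6, -0.2, -4.4]
opening: 0.0112
9.77 p [0.5951 0.1169 0.4178] rpy [-2.8912e+00 -1.1000e-03  1.1210e-01] F [ 0.59 -0.21 -4.38] T [-0.31 -0.   -0.02] op 0.0112
(array([-1.54783803e-01,  9.84439945e-06,  1.87983034e-01]), 'tilt', np.float64(0.2504002900124457), 'yawerr', np.float64(-0.04539567950531173), 'roll(xz)', np.float64(0.0010906339147999898))
per-row turn [-0.0004 -0.0013 -0.0005] dist 0.0034 deg 0.08
[ 0.0006  0.0021 -0.0026]
(array([6.53811049e-03, 2.46241611e+02]), 39, np.float64(0.043205319017847646)) (array([-6.6388355e-03,  2.6743528e+02]), 39, np.float64(0.029945699127600058))
80 tool x -0.0058
80 tool x 0.0062
105 tool x -0.0058
105 tool x 0.0063
```

```bash
python3 -m crank '[[0,0,0,0,0,0.002,1],[0,0,0,0,0,0.0025,1],[0,0,0,0,0,0.0025,1],[0,0,0,0,0,0.0025,1],[0,0,0,0,0,0.0025,1],[0,0,0,0,0,0.0025,1],[0,0,0,0,0,0.0025,1],[0,0,0,0,0,0.002,1],[0,0,0,0,0,0,1],[0,0,0,0,0,0,1]]';python3 - <<'E'
from h import *
s=st();print(carr(s))
E
```

```text
t: 10.65
tool_pos: [0.5945, 0.1221, 0.3968]
ee_rot: [-2.891, -0.0, 0.112]
wrist_force: [0.4, -0.1, -4.0]
opening: 0.0115
10.65 p [0.5945 0.1221 0.3968] rpy [-2.8912e+00 -3.0000e-04  1.1220e-01] F [ 0.37 -0.07 -4.04] T [-0.29 -0.03 -0.  ] op 0.0115
(array([-0.16005115, -0.0001681 ,  0.16699567]), 'tilt', np.float64(0.25038623028052676), 'yawerr', np.float64(-0.04336382768696586), 'roll(xz)', np.float64(0.0003316519322348506))
```

```bash
python3 -m crank '[[0,0,0,0,0,0.0008,1],[0,0,0,0,0,0.0008,1],[0,0,0,0,0,0.0008,1],[0,0,0,0,0,0.0008,1],[0,0,0,0,0,0.0008,1],[0,0,0,0,0,0.0008,1],[0,0,0,0,0,0.0008,1],[0,0,0,0,0,0,1],[0,0,0,0,0,0,1],[0,0,0,0,0,0,1]]';python3 - <<'E'
from h import *
s=st();print(carr(s))
E
```

```text
t: 11.48
tool_pos: [0.5944, 0.1236, 0.3913]
ee_rot: [-2.891, -0.001, 0.112]
wrist_force: [0.8, -0.5, -4.3]
opening: 0.0113
11.48 p [0.5944 0.1236 0.3913] rpy [-2.8912e+00 -1.0000e-03  1.1210e-01] F [ 0.77 -0.53 -4.32] T [-0.35 -0.11  0.02] op 0.0113
(array([-1.61509710e-01,  2.96023840e-05,  1.61450853e-01]), 'tilt', np.float64(0.2503689287296178), 'yawerr', np.float64(-0.047794263126527264), 'roll(xz)', np.float64(0.0010044213299803956))
```

Now 2.5 mm steps to find contact.

```bash
python3 -m crank '[[0,0,0,0,0,0.0004,1],[0,0,0,0,0,0.0004,1],[0,0,0,0,0,0.0004,1],[0,0,0,0,0,0.0004,1],[0,0,0,0,0,0.0004,1],[0,0,0,0,0,0.0004,1],[0,0,0,0,0,0,1],[0,0,0,0,0,0,1],[0,0,0,0,0,0,1],[0,0,0,0,0,0,1]]';python3 -m crank '[[0,0,0,0,0,0.0004,1],[0,0,0,0,0,0.0004,1],[0,0,0,0,0,0.0004,1],[0,0,0,0,0,0.0004,1],[0,0,0,0,0,0.0004,1],[0,0,0,0,0,0,1],[0,0,0,0,0,0,1],[0,0,0,0,0,0,1],[0,0,0,0,0,0,1],[0,0,0,0,0,0,1]]';python3 - <<'E'
from h import *
s=st();print(carr(s))
E
```

```text
t: 12.32
tool_pos: [0.5943, 0.1242, 0.3888]
ee_rot: [-2.891, -0.001, 0.112]
wrist_force: [-0.3, -0.3, -5.1]
opening: 0.0113
t: 13.15
tool_pos: [0.5943, 0.1247, 0.3866]
ee_rot: [-2.891, -0.001, 0.112]
wrist_force: [-0.0, 0.4, -5.4]
opening: 0.0114
13.15 p [0.5943 0.1247 0.3866] rpy [-2.8912e+00 -1.2000e-03  1.1200e-01] F [-0.01  0.38 -5.4 ] T [-0.3  -0.07 -0.04] op 0.0114
(array([-1.62702228e-01,  9.49986911e-05,  1.56809333e-01]), 'tilt', np.float64(0.25035712734843485), 'yawerr', np.float64(-0.052214324304836426), 'roll(xz)', np.float64(0.0011614525406742592))
```

```bash
python3 -m crank '[[0,0,0,0,0,0.0004,1],[0,0,0,0,0,0.0004,1],[0,0,0,0,0,0.0004,1],[0,0,0,0,0,0.0004,1],[0,0,0,0,0,0,1],[0,0,0,0,0,0,1],[0,0,0,0,0,0,1],[0,0,0,0,0,0,1],[0,0,0,0,0,0,1],[0,0,0,0,0,0,1]]';python3 - <<'E'
from h import *
s=st();print(carr(s))
E
```

```text
t: 13.98
tool_pos: [0.5941, 0.1251, 0.3859]
ee_rot: [-2.891, -0.002, 0.112]
wrist_force: [-1.4, -1.5, -2.5]
opening: 0.0115
13.98 p [0.5941 0.1251 0.3859] rpy [-2.8914e+00 -2.1000e-03  1.1200e-01] F [-1.37 -1.46 -2.48] T [-0.35  0.19  0.02] op 0.0115
(array([-0.16299927,  0.00022224,  0.15603783]), 'tilt', np.float64(0.2502297713779307), 'yawerr', np.float64(-0.050822438740498896), 'roll(xz)', np.float64(0.002061083349445712))
```

```bash
python3 -m crank '[[0,0,0,0,0,0.0004,1],[0,0,0,0,0,0.0004,1],[0,0,0,0,0,0.0004,1],[0,0,0,0,0,0,1],[0,0,0,0,0,0,1],[0,0,0,0,0,0,1],[0,0,0,0,0,0,1],[0,0,0,0,0,0,1],[0,0,0,0,0,0,1],[0,0,0,0,0,0,1]]';python3 - <<'E'
from h import *
s=st();print(carr(s))
E
```

```text
t: 14.82
tool_pos: [0.594, 0.1253, 0.3854]
ee_rot: [-2.891, -0.003, 0.112]
wrist_force: [-0.7, -1.2, -0.4]
opening: 0.0112
14.82 p [0.594  0.1253 0.3854] rpy [-2.8914e+00 -2.7000e-03  1.1210e-01] F [-0.73 -1.19 -0.4 ] T [-0.38  0.31  0.06] op 0.0112
(array([-0.16322691,  0.00025526,  0.15562121]), 'tilt', np.float64(0.2501688982948648), 'yawerr', np.float64(-0.04769573425212095), 'roll(xz)', np.float64(0.0026544508545423683))
```

```bash
python3 -m crank '[[0,0,0,0,0,0.0005,1],[0,0,0,0,0,0.0005,1],[0,0,0,0,0,0.0005,1],[0,0,0,0,0,0.0005,1],[0,0,0,0,0,0.0005,1],[0,0,0,0,0,0,1],[0,0,0,0,0,0,1],[0,0,0,0,0,0,1],[0,0,0,0,0,0,1],[0,0,0,0,0,0,1]]';python3 - <<'E'
from h import *
s=st();print(carr(s))
E
```

```text
t: 15.65
tool_pos: [0.5938, 0.1257, 0.3847]
ee_rot: [-2.892, -0.004, 0.112]
wrist_force: [-2.6, -3.5, 2.8]
opening: 0.0115
15.65 p [0.5938 0.1257 0.3847] rpy [-2.8915 -0.0042  0.1122] F [-2.61 -3.48  2.83] T [-0.49  0.64  0.14] op 0.0115
(array([-0.16368196,  0.00038974,  0.154896  ]), 'tilt', np.float64(0.2501120341055985), 'yawerr', np.float64(-0.043446042070250226), 'roll(xz)', np.float64(0.00420716361741226))
```

```bash
python3 -m crank '[[0,-0.001,0,0,0,0.0004,1],[0,-0.001,0,0,0,0.0004,1],[0,-0.001,0,0,0,0.0004,1],[0,-0.001,0,0,0,0.0004,1],[0,0,0,0,0,0,1],[0,0,0,0,0,0,1],[0,0,0,0,0,0,1],[0,0,0,0,0,0,1],[0,0,0,0,0,0,1],[0,0,0,0,0,0,1]]';python3 - <<'E'
from h import *
s=st();print(carr(s))
E
```

```text
t: 16.48
tool_pos: [0.594, 0.126, 0.3845]
ee_rot: [-2.892, -0.003, 0.113]
wrist_force: [-4.1, -2.6, 4.4]
opening: 0.0114
16.48 p [0.594  0.126  0.3845] rpy [-2.8916e+00 -2.8000e-03  1.1280e-01] F [-4.14 -2.63  4.42] T [-0.47  0.67  0.09] op 0.0114
(array([-0.16393771,  0.00033774,  0.15469021]), 'tilt', np.float64(0.2500498656941842), 'yawerr', np.float64(-0.005612901226175861), 'roll(xz)', np.float64(0.002837798443730088))
```

```bash
python3 -m crank '[[0,0,0,-0.0005,0,0.0002,1],[0,0,0,-0.0005,0,0.0002,1],[0,0,0,-0.0005,0,0.0002,1],[0,0,0,0,0,0,1],[0,0,0,0,0,0,1],[0,0,0,0,0,0,1],[0,0,0,0,0,0,1],[0,0,0,0,0,0,1],[0,0,0,0,0,0,1],[0,0,0,0,0,0,1]]';python3 - <<'E'
from h import *
s=st();print(carr(s));c=snap('wrist','w8'); snap('side','s8')
a=cv2.imread('pics/s8.png'); cv2.imwrite('pics/s8b.png',cv2.resize(a[70:200,210:320],None,fx=5,fy=4.5,interpolation=cv2.INTER_CUBIC))
cv2.imwrite('pics/w8b.png',cv2.resize(c['color'][:,150:360,::-1],None,fx=1.56,fy=1.56,interpolation=cv2.INTER_CUBIC))
E
```

```text
t: 17.32
tool_pos: [0.593, 0.126, 0.3845]
ee_rot: [-2.892, -0.007, 0.112]
wrist_force: [1.2, -3.3, 5.1]
opening: 0.0111
17.32 p [0.593  0.126  0.3845] rpy [-2.8916 -0.0069  0.1118] F [ 1.23 -3.25  5.14] T [-0.44  0.01 -0.08] op 0.0111
(array([-0.16396389,  0.00029741,  0.15468566]), 'tilt', np.float64(0.25008697614806075), 'yawerr', np.float64(-0.06343838419133978), 'roll(xz)', np.float64(0.006855705464575723))
```

View pics/w8b.png

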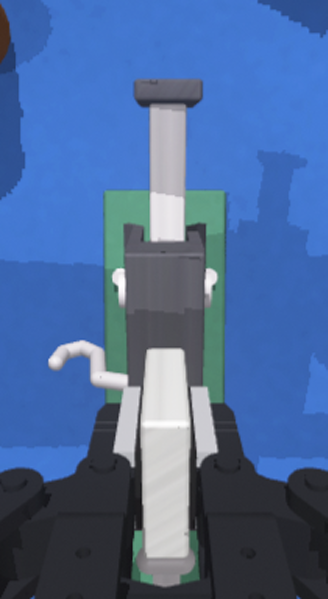

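View pics/s8b.png

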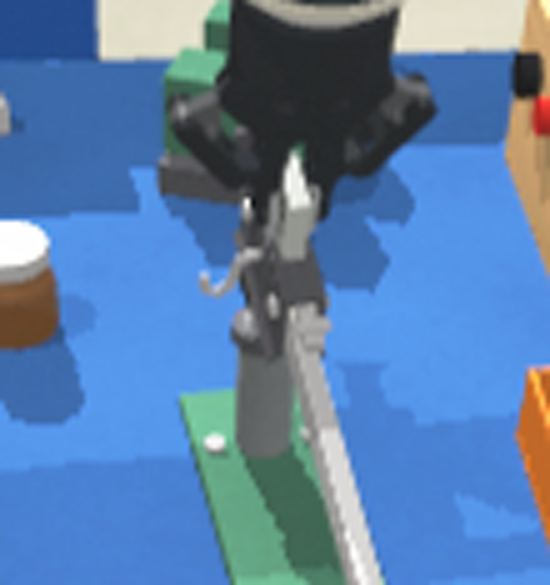

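Seen from behind, the carrier is centred on the rail (tab at (165,400), rail at (167,160)). It is pressed with about 10 N and the side force is small, so I'll release.

```bash
python3 -m crank '[[0,0,0,0,0,0,1],[0,0,0,0,0,0,1],[0,0,0,0,0,0,0],[0,0,0,0,0,0,0],[0,0,0,0,0,0,0],[0,0,0,0,0,0,0],[0,0,0,0,0,0,0],[0,0,0,0,0,0,0],[0,0,0,0,0,0,0],[0,0,0,0,0,0,0]]';python3 - <<'E'
from h import *
s=st();snap('side','s9');c=snap('wrist','w9')
a=cv2.imread('pics/s9.png'); cv2.imwrite('pics/s9b.png',cv2.resize(a[70:290,210:330],None,fx=4,fy=2.6,interpolation=cv2.INTER_CUBIC))
E
```

```text
t: 18.25
tool_pos: [0.5928, 0.1266, 0.3822]
ee_rot: [-2.89, -0.003, 0.113]
wrist_force: [-0.3, 0.1, 0.2]
opening: 0.0856
18.25 p [0.5928 0.1266 0.3822] rpy [-2.8904 -0.0032  0.1128] F [-0.32  0.08  0.22] T [-0.11  0.03  0.03] op 0.0856
```

View pics/s9b.png

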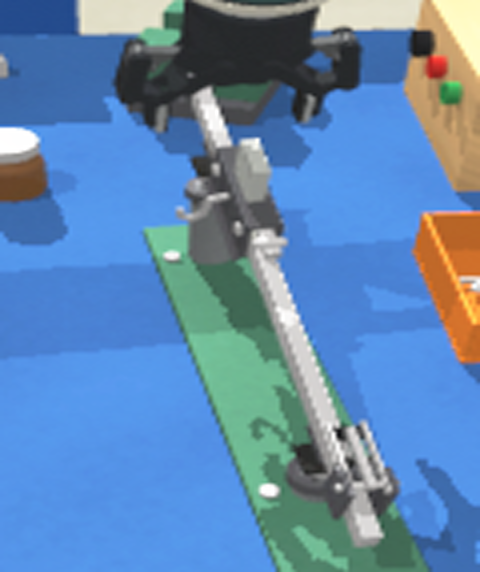

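The carrier is astride the rail and rolling, now mid-slope at (255,190), and the fingers are clear. I'll lift away.

```bash
python3 -m crank '[[0,0,0,0,0,-0.008,0],[0,0,0,0,0,-0.008,0],[0,0,0,0,0,-0.008,0],[0,0,0,0,0,-0.008,0],[0,0,0,0,0,-0.008,0],[0,0,0,0,0,0,1],[0,0,0,0,0,0,1],[0,0,0,0,0,0,1],[0,0,0,0,0,0,1],[0,0,0,0,0,0,1]]' 40;python3 - <<'E'
from h import *
s=st()
R=fl(FY+np.pi/2,.25); O=feed(.081,0.0003,.0927)
p=O+R.apply([0,-.11,-(.041+.173+.03)]); print(p); plan(p,R,8,s)
E
```

```text
t: 19.18
tool_pos: [0.5938, 0.1153, 0.4269]
ee_rot: [-2.891, -0.005, 0.112]
wrist_force: [-1.0, -0.3, 0.3]
opening: 0.0261
19.18 p [0.5938 0.1153 0.4269] rpy [-2.8905 -0.0054  0.1124] F [-0.96 -0.32  0.29] T [-0.12 -0.04  0.01] op 0.0261
[ 0.6104179  -0.01303084  0.35632907]
per-row turn [-0.0001 -0.0007  0.0001] dist 0.0184 deg 0.04
[0.0002 0.0179 0.0045]
[0.0002 0.0179 0.0045]
[0.0002 0.0179 0.0045]
[0.0002 0.0179 0.0045]
[0.0002 0.0179 0.0045]
[0.0002 0.0179 0.0045]
[0.0002 0.0179 0.0045]
[0.0003 0.0179 0.0045]
```

```bash
python3 -m crank '[[0,0,0,0,0,0,1],[0,0,0,0,0,0,1],[0,0,0,0,0,0,1],[0,0,0,0,0,0,1],[0,0,0,0,0,0,1],[0,0,0,0,0,0,1],[0,0,0,0,0,0,1],[0,0,0,0,0,0,1],[0,0,0,0,0,0,1],[0,0,0,0,0,0,1]]'>/dev/null;python3 -m crank '[[0,0,0,0,0,0,1],[0,0,0,0,0,0,1],[0,0,0,0,0,0,1],[0,0,0,0,0,0,1],[0,0,0,0,0,0,1],[0,0,0,0,0,0,1],[0,0,0,0,0,0,1],[0,0,0,0,0,0,1],[0,0,0,0,0,0,1],[0,0,0,0,0,0,1]]';python3 - <<'E'
from h import *
s=st(); snap('side','s10')
a=cv2.imread('pics/s10.png'); cv2.imwrite('pics/s10b.png',cv2.resize(a[70:290,210:330],None,fx=4,fy=2.6,interpolation=cv2.INTER_CUBIC))
E
```

```text
t: 20.85
tool_pos: [0.5937, 0.1156, 0.4255]
ee_rot: [-2.891, -0.003, 0.113]
wrist_force: [-0.1, -1.3, -0.1]
opening: -0.0002
20.85 p [0.5937 0.1156 0.4255] rpy [-2.8905 -0.0034  0.1128] F [-0.15 -1.33 -0.07] T [-0.16  0.02  0.01] op -0.0002
```

View pics/s10b.png

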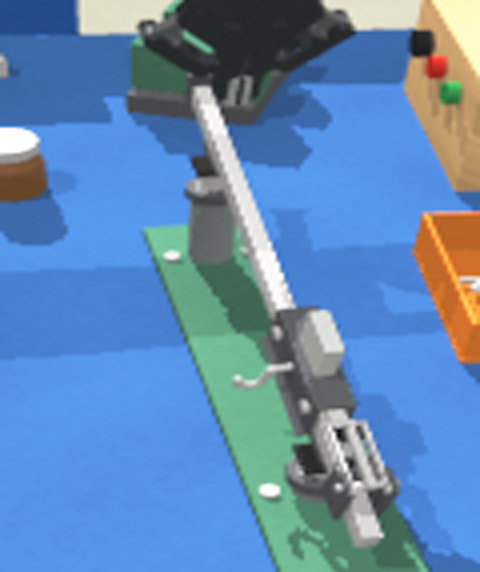

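The carrier now waits at the catch, with its tab at (320,340) and its nose under the catch arm near (340,430). I'll move the closed fingers to a standoff behind it.

```bash
python3 -m crank '[[0,-0.0005,0,0.0002,0.0179,0.004,1],[0,-0.0005,0,0.0002,0.0179,0.004,1],[0,-0.0005,0,0.0002,0.0179,0.004,1],[0,-0.0005,0,0.0002,0.0179,0.004,1],[0,-0.0005,0,0.0002,0.0179,0.004,1],[0,0,0,0.0002,0.0179,0.004,1],[0,0,0,0.0002,0.015,0.004,1],[0,0,0,0,0,0,1],[0,0,0,0,0,0,1],[0,0,0,0,0,0,1]]';python3 - <<'E'
from h import *
s=st(); c=snap('wrist','w11'); snap('top','t11'); snap('side','s11')
R=fl(FY+np.pi/2,.25); O=feed(.081,0.0003,.0927)
p=O+R.apply([0,-.09,-(.041+.173)]);  plan(p,R,5,s)
E
```

```text
t: 21.73
tool_pos: [0.6083, 0.0009, 0.3663]
ee_rot: [-2.89, -0.002, 0.115]
wrist_force: [0.4, 0.5, 0.8]
opening: -0.0003
21.73 p [0.6083 0.0009 0.3663] rpy [-2.8897e+00 -2.5000e-03  1.1470e-01] F [0.43 0.48 0.83] T [-0.11 -0.02  0.04] op -0.0003
per-row turn [-0.0004 -0.0004  0.0005] dist 0.0102 deg 0.04
[0.0001 0.0072 0.0072]
[0.0001 0.0072 0.0072]
[0.0001 0.0072 0.0072]
[0.0001 0.0072 0.0072]
[0.0001 0.0072 0.0072]
```

View pics/w11.png

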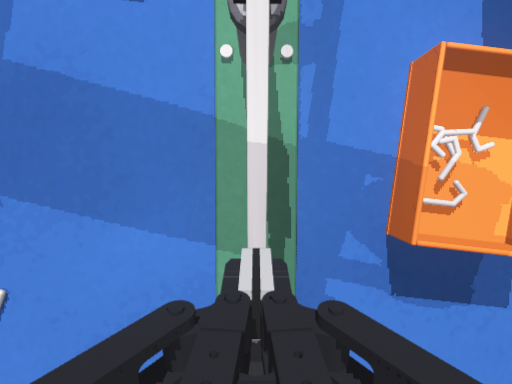

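View pics/s11.png

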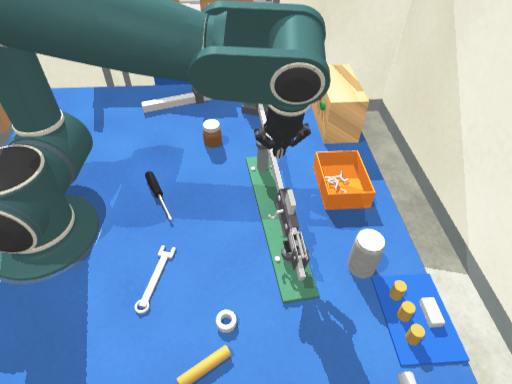

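Run:
```python
from h import *
for f in('s10','s11'):
    c=ld(f); g=c['color'].min(2); print(c['color'][188:206,284:298].min(2))
    break
R=fl(FY+np.pi/2,.25)
for x in(.06,.081,.097):
    O=feed(x,0.0003,.0960-.007+(.097-x)*.2553); print(x,proj(c,O+R.apply([0,0,-.1])),proj(c,O+R.apply([0,-.02,-.1])),proj(c,O+R.apply([0,.02,-.1])))
```

```text
[[ 84  89  88  95  95  80  74  75  74  74  74  74  74  74]
 [ 93  93  97 127 155 157 180 172 108  74  75  74  75  75]
 [ 94  94 116 169 208 210 222 219 157  75  75  75  75  75]
 [ 94  97 130 173 221 220 218 219 201  75  75  74  75  74]
 [ 96 109 131 158 219 218 218 219 219 104  75  75  74  75]
 [112 121 141 158 211 218 219 220 216 128  75  75  75  75]
 [124 124 156 159 192 220 220 218 214 182  75  74  75  75]
 [124 129 160 156 169 221 217 217 218 219  68  76  76  75]
 [123 132 156 155 160 218 216 219 220 218 102  75  75  74]
 [122 141 155 156 162 209 219 220 219 218 135  74  74  75]
 [123 152 154 154 159 190 220 219 219 219 182  74  75  74]
 [125 154 154 152 156 166 219 219 219 219 216  88  74  75]
 [128 160 153 152 153 159 218 219 219 219 220 115  81  80]
 [125 157 154 153 154 161 203 219 219 220 220 155  86  86]
 [124 146 153 153 154 156 181 221 219 220 220 196  86  85]
 [125 136 152 152 154 153 163 222 220 220 219 218  93  86]
 [124 127 157 153 154 154 160 220 219 218 213 211  99  85]
 [124 125 154 152 154 154 160 188 185 183 179 173  96  85]]
0.06 [288.86467546 187.5044367 ] [286.8738825  179.84291011] [290.90502197 195.35666916]
0.081 [291.07811605 196.02240738] [289.03353679 188.15389034] [293.17428351 204.08946044]
0.097 [292.8050832  202.66828508] [290.71804718 194.63637811] [294.945333   210.90498401]
```

```bash
python3 -m crank '[[0,0,0,0,0.007,0.007,1],[0,0,0,0,0.007,0.007,1],[0,0,0,0,0.007,0.007,1],[0,0,0,0,0.007,0.007,1],[0,0,0,0,0.006,0.006,1],[0,0,0,0,0,0,1],[0,0,0,0,0,0,1],[0,0,0,0,0,0,1],[0,0,0,0,0,0,1],[0,0,0,0,0,0,1]]';python3 - <<'E'
from h import *
s=st(); c=snap('wrist','w12'); snap('side','s12')
a=cv2.imread('pics/s12.png'); cv2.imwrite('pics/s12b.png',cv2.resize(a[110:290,230:330],None,fx=5,fy=3.3,interpolation=cv2.INTER_CUBIC))
R=fl(FY+np.pi/2,.25); O=feed(.081,0.0003,.0927)
p=O+R.apply([0,-.065,-(.041+.173)]);  plan(p,R,5,s)
E
```

```text
t: 22.72
tool_pos: [0.6114, -0.0244, 0.3206]
ee_rot: [-2.89, -0.003, 0.117]
wrist_force: [0.3, 0.3, -0.1]
opening: -0.0003
22.72 p [ 0.6114 -0.0244  0.3206] rpy [-2.8896 -0.003   0.117 ] F [ 0.28  0.34 -0.06] T [-0.13 -0.01  0.05] op -0.0003
per-row turn [-0.0004 -0.0004  0.0009] dist 0.005 deg 0.06
[ 0.      0.005  -0.0004]
[ 0.      0.005  -0.0004]
[ 0.      0.005  -0.0004]
[ 0.0001  0.005  -0.0004]
[ 0.0001  0.005  -0.0004]
```

View pics/s12b.png

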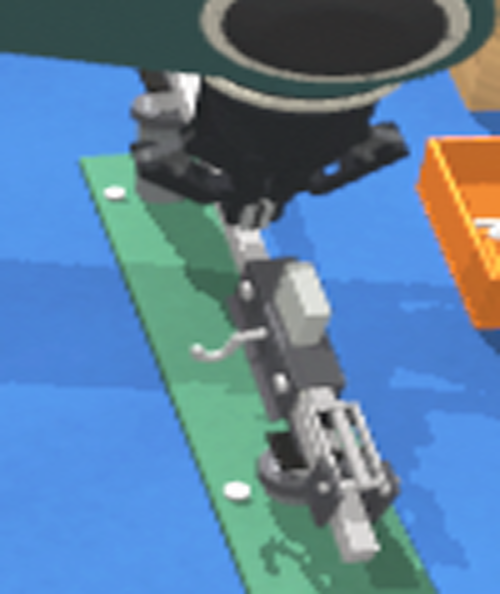

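```bash
python3 -m crank '[[0,0,0.001,0,0.003,-0.0004,1],[0,0,0.001,0,0.003,-0.0004,1],[0,0,0.001,0,0.003,-0.0004,1],[0,0,0,0,0.003,-0.0004,1],[0,0,0,0,0.003,-0.0003,1],[0,0,0,0,0.002,0,1],[0,0,0,0,0.001,0,1],[0,0,0,0,0,0,1],[0,0,0,0,0,0,1],[0,0,0,0,0,0,1]]';python3 - <<'E'
from h import *
s=st(); c=snap('side','s13')
a=cv2.imread('pics/s13.png'); cv2.imwrite('pics/s13b.png',cv2.resize(a[130:250,240:320],None,fx=6,fy=4.5,interpolation=cv2.INTER_CUBIC))
R=fl(FY+np.pi/2,.25); O=feed(.081,0.0003,.0927)
p=O+R.apply([0,-.061,-(.041+.173)]);  plan(p,R,1,s)
E
```

```text
t: 23.65
tool_pos: [0.6137, -0.0442, 0.3186]
ee_rot: [-2.89, -0.003, 0.114]
wrist_force: [1.6, -0.5, -0.5]
opening: 0.0001
23.65 p [ 0.6137 -0.0442  0.3186] rpy [-2.89   -0.0035  0.1138] F [ 1.57 -0.49 -0.47] T [-0.2  -0.09  0.02] op 0.0001
per-row turn [-0.0016 -0.0032  0.0017] dist 0.0094 deg 0.23
[0.0002 0.0093 0.0012]
```

View pics/s13b.png

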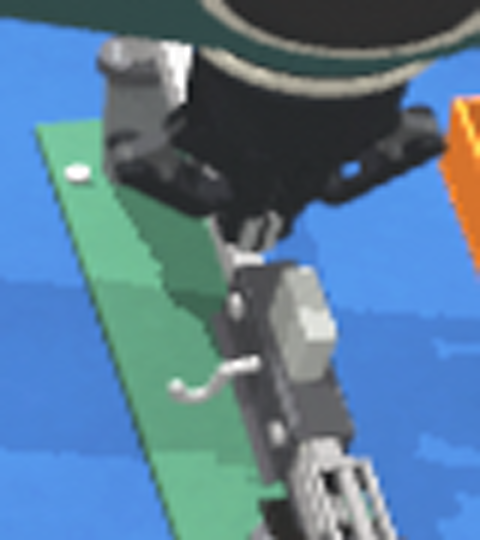

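```bash
python3 -m crank '[[0,0,0.0005,0,0.0008,0.0001,1],[0,0,0.0005,0,0.0008,0.0001,1],[0,0,0,0,0.0008,0.0001,1],[0,0,0,0,0.0008,0.0001,1],[0,0,0,0,0.0008,0,1],[0,0,0,0,0.0008,0,1],[0,0,0,0,0.0008,0,1],[0,0,0,0,0,0,1],[0,0,0,0,0,0,1],[0,0,0,0,0,0,1]]';python3 -m crank '[[0,0,0,0,0.0005,0,1],[0,0,0,0,0.0005,0,1],[0,0,0,0,0.0005,0,1],[0,0,0,0,0.0005,0,1],[0,0,0,0,0.0005,0,1],[0,0,0,0,0.0005,0,1],[0,0,0,0,0,0,1],[0,0,0,0,0,0,1],[0,0,0,0,0,0,1],[0,0,0,0,0,0,1]]'
python3 - <<'E'
from h import *
s=st(); R=fl(FY+np.pi/2,.25); O=feed(.081,0.0003,.0927)
p=O+R.apply([0,-.061,-(.041+.173)]);  plan(p,R,1,s)
E
```

```text
t: 24.53
tool_pos: [0.6144, -0.0497, 0.3166]
ee_rot: [-2.89, -0.003, 0.113]
wrist_force: [-0.2, 0.5, 0.1]
opening: 0.0
t: 25.37
tool_pos: [0.6148, -0.0529, 0.3159]
ee_rot: [-2.89, -0.003, 0.113]
wrist_force: [0.1, 0.3, 0.2]
opening: -0.0002
25.37 p [ 0.6148 -0.0529  0.3159] rpy [-2.8899 -0.0033  0.1132] F [0.1  0.27 0.21] T [-0.11  0.01 -0.04] op -0.0002
per-row turn [-0.0017 -0.0031  0.0011] dist 0.0008 deg 0.21
[0.0002 0.0002 0.0007]
```

```bash
python3 -m crank '[[0,0,0,0,0.0005,0,1],[0,0,0,0,0.0005,0,1],[0,0,0,0,0.0005,0,1],[0,0,0,0,0.0005,0,1],[0,0,0,0,0.0005,0,1],[0,0,0,0,0.0005,0,1],[0,0,0,0,0,0,1],[0,0,0,0,0,0,1],[0,0,0,0,0,0,1],[0,0,0,0,0,0,1]]';python3 - <<'E'
from h import *
s=st(); c=snap('side','s14')
a=cv2.imread('pics/s14.png'); cv2.imwrite('pics/s14b.png',cv2.resize(a[130:250,240:320],None,fx=6,fy=4.5,interpolation=cv2.INTER_CUBIC))
E
```

```text
t: 26.2
tool_pos: [0.6151, -0.0557, 0.3151]
ee_rot: [-2.889, -0.003, 0.114]
wrist_force: [-0.1, 1.2, 0.6]
opening: 0.0002
26.2 p [ 0.6151 -0.0557  0.3151] rpy [-2.8889 -0.0033  0.1137] F [-0.05  1.22  0.59] T [0.09 0.01 0.03] op 0.0002
```

View pics/s14b.png

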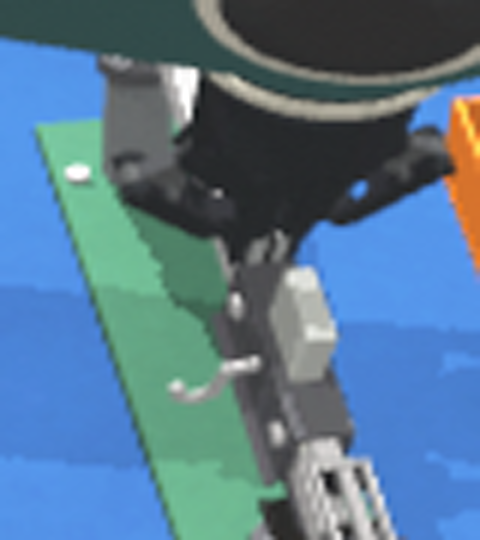

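Contact with the rear plate has started at about 1.2 N. I'll push on slowly.

```bash
python3 -m crank '[[0,0,0,0,0.0005,0,1],[0,0,0,0,0.0005,0,1],[0,0,0,0,0.0005,0,1],[0,0,0,0,0.0005,0,1],[0,0,0,0,0.0005,0,1],[0,0,0,0,0.0005,0,1],[0,0,0,0,0,0,1],[0,0,0,0,0,0,1],[0,0,0,0,0,0,1],[0,0,0,0,0,0,1]]';python3 - <<'E'
from h import *
s=st()
E
```

```text
t: 27.08
tool_pos: [0.6155, -0.0589, 0.3143]
ee_rot: [-2.889, -0.003, 0.114]
wrist_force: [-0.6, 0.8, 0.2]
opening: -0.0003
27.08 p [ 0.6155 -0.0589  0.3143] rpy [-2.889  -0.0033  0.1136] F [-0.62  0.84  0.22] T [0.03 0.   0.01] op -0.0003
```

```bash
python3 -m crank '[[0,0,0,0,0.0005,0,1],[0,0,0,0,0.0005,0,1],[0,0,0,0,0.0005,0,1],[0,0,0,0,0.0005,0,1],[0,0,0,0,0.0005,0,1],[0,0,0,0,0.0005,0,1],[0,0,0,0,0,0,1],[0,0,0,0,0,0,1],[0,0,0,0,0,0,1],[0,0,0,0,0,0,1]]';python3 - <<'E'
from h import *
s=st(); c=snap('side','s15')
a=cv2.imread('pics/s15.png'); cv2.imwrite('pics/s15b.png',cv2.resize(a[130:270,240:320],None,fx=6,fy=4.2,interpolation=cv2.INTER_CUBIC))
E
```

```text
t: 27.92
tool_pos: [0.6159, -0.0625, 0.3134]
ee_rot: [-2.89, -0.003, 0.113]
wrist_force: [-0.0, -0.4, 0.0]
opening: -0.0001
27.92 p [ 0.6159 -0.0625  0.3134] rpy [-2.8898 -0.0033  0.1132] F [-0.03 -0.41  0.01] T [-0.07  0.03 -0.03] op -0.0001
```

View pics/s15b.png

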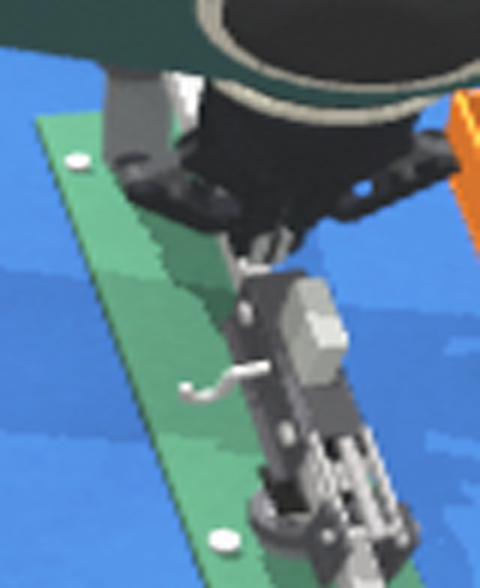

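Run:
```python
from h import *
for f in('s10','s14','s15'):
    c=ld(f); m=(c['color'].min(2)>205); k=np.zeros_like(m);k[183:216,284:300]=1; m&=k; p=np.argwhere(m); print(f,p[:,1].mean(),p[:,0].mean(),len(p))
    R=fl(FY+np.pi/2,.25)
    L=np.array([np.linalg.norm(proj(c,feed(x,.0003,.0890+(.097-x)*.2553)+R.apply([0,0,-.1]))-[p[:,1].mean(),p[:,0].mean()]) for x in np.arange(.06,.11,.0005)])
    print(np.arange(.06,.11,.0005)[L.argmin()])
```

```text
s10 291.28985507246375 197.08695652173913 69
0.08350000000000002
s14 290.8636363636364 195.4090909090909 22
0.07950000000000002
s15 294.258064516129 208.3548387096774 31
0.10950000000000004
```

The push force fell to zero and a gap opened between the fingers and the rear plate, so the catch seems to have snapped over. I'll back off and check.

```bash
python3 -m crank '[[0,0,0,0,-0.004,0,1],[0,0,0,0,-0.006,0,1],[0,0,0,0,-0.008,0,1],[0,0,0,0,-0.01,0,1],[0,0,0,0,-0.01,0,1],[0,0,0,0,-0.005,-0.02,1],[0,0,0,0,0,-0.025,1],[0,0,0,0,0,-0.025,1],[0,0,0,0,0,-0.025,1],[0,0,0,0,0,0,1]]'>/dev/null;python3 -m crank '[[0,0,0,0,-0.025,-0.02,1],[0,0,0,0,-0.03,-0.02,1],[0,0,0,0,-0.03,0,1],[0,0,0,0,-0.03,0,1],[0,0,0,0,-0.03,0,1],[0,0,0,0,-0.02,0,1],[0,0,0,0,0,0,1],[0,0,0,0,0,0,1],[0,0,0,0,0,0,1],[0,0,0,0,0,0,1]]';python3 - <<'E'
from h import *
s=st(); c=snap('side','s16');snap('top','t16')
for f,o in(('s16','s16b'),('s10','s10c')):
    a=cv2.imread('pics/'+f+'.png'); cv2.imwrite('pics/'+o+'.png',cv2.resize(a[170:285,265:320],None,fx=7,fy=5,interpolation=cv2.INTER_CUBIC))
a=np.hstack([cv2.imread('pics/s10c.png'),cv2.imread('pics/s16b.png')]);cv2.imwrite('pics/cmp.png',a)
E
```

```text
t: 29.63
tool_pos: [0.59, 0.1258, 0.5073]
ee_rot: [-2.887, -0.005, 0.12]
wrist_force: [-0.3, 0.3, 0.8]
opening: 0.0001
29.63 p [0.59   0.1258 0.5073] rpy [-2.8871 -0.005   0.1196] F [-0.26  0.29  0.8 ] T [-0.1  -0.06  0.05] op 0.0001
```

View pics/cmp.png

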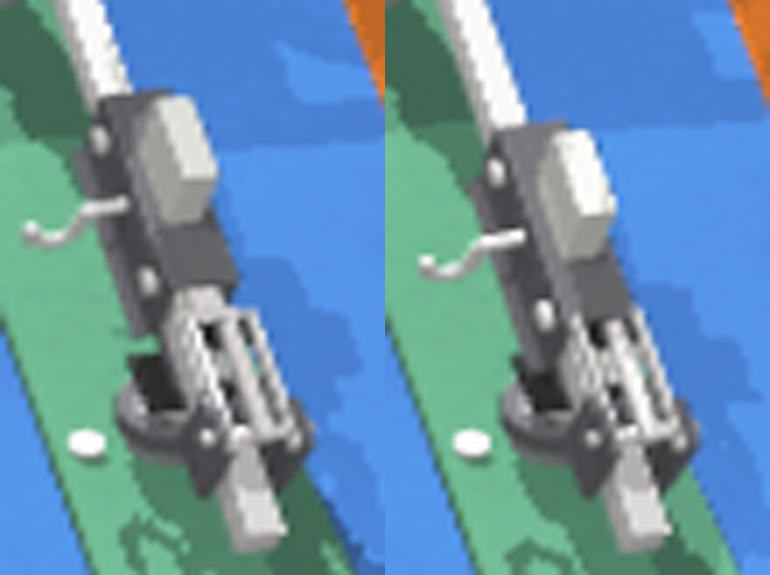

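View pics/s16.png

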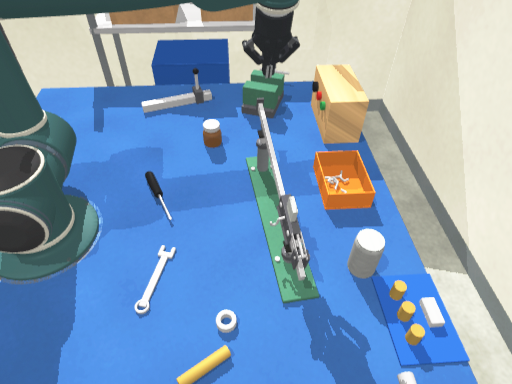

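Run:
```python
from h import *
def up(f): 
    a=cv2.cvtColor(ld(f)['color'],cv2.COLOR_RGB2GRAY); return cv2.resize(a,None,fx=8,fy=8,interpolation=cv2.INTER_CUBIC)
for a,b,boxes in (('s10','s16',[(267,185,292,222),(268,206,284,222),(277,212,290,236)]),('t11','t16',[(255,160,285,185)])):
    A,B=up(a),up(b)
    for (x0,y0,x1,y1) in boxes:
        T=A[y0*8:y1*8,x0*8:x1*8]; S=B[(y0-4)*8:(y1+14)*8,(x0-10)*8:(x1+14)*8]
        r=cv2.matchTemplate(S,T,cv2.TM_CCOEFF_NORMED); _,v,_,l=cv2.minMaxLoc(r); print(a,v,l[0]/8-10,l[1]/8-4)
c=ld('t16'); R=fl(FY+np.pi/2,.25)
for x in(.081,.090,.097): print(x,proj(c,feed(x,.0003,.089+(.097-x)*.2553)+R.apply([0,0,-.1])))
a=c['color'][140:200,230:345,::-1]; cv2.imwrite('pics/t16b.png',cv2.resize(a,None,fx=6,fy=6,interpolation=cv2.INTER_CUBIC))
```

```text
s10 0.9327678084373474 1.75 6.5
s10 0.9626677632331848 1.625 6.5
s10 0.9258529543876648 1.5 6.5
t11 0.7958014011383057 5.5 -0.375
0.081 [286.60747347 157.58223483]
0.09 [289.75551389 157.36345319]
0.097 [292.19324065 157.19403673]
```

View pics/t16b.png

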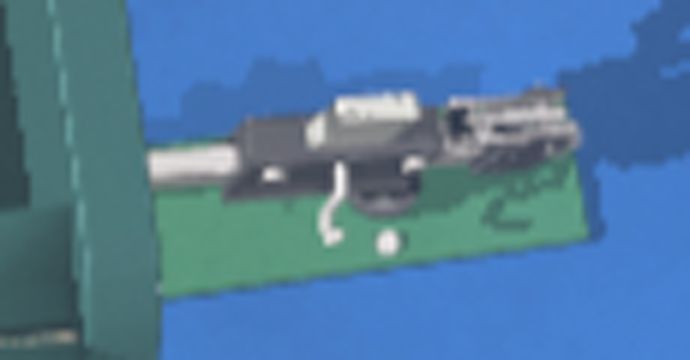

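The carrier has moved about 16 mm from the catch position. In the top view its tab is at (292.8,157.8) against the (292.2,157.2) predicted for home, so it is home and untouched.

```bash
python3 -c "
from h import *
st(); print(arm.sign_off())"
```

```text
29.73 p [0.5902 0.1254 0.5071] rpy [-2.8871 -0.0047  0.1188] F [-1.13 -0.38  0.36] T [-0.11  0.02  0.01] op 0.0002
the job is handed in; nothing more can be done
None
```

The carrier is home against the stop, and I handed the job in at t = 29.7 s; the hand-in gives no verdict.

**What I did**
- I hung the carrier on the upper end of the rail at about feeder x −164 mm.
- I pressed it on with about 10 N and found the rail by touch about 6–7 mm below the middle height setting, which agreed with the camera estimate.
- I let go and it rolled down to the catch by itself.
- I pushed its rear plate with the closed fingers. The wrist readings between steps were only 1–2 N. On the last step the force fell to zero and a gap opened, so the catch had snapped over.
- I then backed the arm off well clear.

**Last checks**
- **Position:** the side camera shows it moved 15.7–16 mm from where it waited at the catch, and 16 mm was expected. In the top view the tab is about 0.8 pixel from where it should be at home (feeder x 97 mm), and the carrier is in line with the rail.
- **Catch:** I judged it closed from the snap and the distance moved; I did not measure its angle.
- **Jar, ring and bar:** the arm never went near them, and they look unmoved in the last side view.

**What disagreed**
- While pressing, a side force of up to about 4 N built up. I shifted the gripper about 1 mm sideways to relieve it before letting go.
- One quick tab-brightness reading just after the snap gave x of about 109 mm. A shadow on the tab had thrown it off, so I discarded it in favour of the two checks above.
- One template match in the top view was weak (0.80), though it pointed the same way.

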